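Set a turning frame on the viewing stand and turn its drum mark up

TASK

Set the aluminium turning frame down inside the rim of the raised viewing stand (blue table, black rim), either way round, and let go of it. Then turn its white drum between its centres until the red line along it faces straight up, ready for the lens; leave the frame sitting flat on the stand and do not knock over or push away the vial, jar and dishes around it.

Things in the scene. Friction and masses are not known exactly. Their poses are not given: they have to be found in the camera images.
- frame_center (a point): Drum centre of the loose turning frame (0.43 kg), on the drum's axis, 75 mm above the frame's underside. Axes fixed to the frame: x across, y along the drum's axis, z up. The white drum, 42 mm in diameter, 80 mm long (y -40 to +40 mm), turns on the y axis between two uprights. Gripped across its diameter (along x) it lifts the whole frame, which hangs level. The frame is the same both ways round.
- frame_foot (a point): Centre of the frame's underside, 75 mm below frame_center, same axes. The aluminium base plate is 56 mm (x) by 160 mm (y), 10 mm thick; free space between it and the drum. The uprights, 30 mm (x) by 12 mm (y), stand at y = -66 and +66 mm and rise to 90 mm above the underside.
- drum_mark (a point): Middle of the red line on the drum's surface, 21 mm from its axis; axes fixed to the drum: y along its axis, z from the axis out through the red line. The line is 8 mm wide, runs the drum's whole length and a little way down both end faces; a thin black line lies on the opposite side.
- drum (a joint): Turn of the drum in its frame, rad, about the frame's +y axis: 0 when the red line faces the frame's +z (up), positive when it leans towards the frame's +x. Turns both ways, up to 7 rad either way, against a light friction of 0.03 N m; stays where it is left. Starts at 0.8 to 2.2.
- stand_top (a point): Centre of the fixed stand's table surface, on which the base plate rests, 50 mm above the worktop; x across, y along the table, z up. Blue table with a black rim, 84 (x) by 188 mm (y) on a grey pillar and foot (110 by 150 mm). The rim, 6 mm wide, 5 mm high, leaves 72 by 176 mm inside: 8 mm play round the base plate on each side. With the frame seated the drum axis is 125 mm above the worktop.
- blue_cap_vial: Bystander: clear vial with a blue cap, 25 mm wide, 79 mm high; origin at the centre of its underside.
- glass_jar: Bystander: open glass jar, 72 mm wide, 130 mm high; origin at the centre of its underside.
- petri_dish: Bystander: dish with dark contents, 100 mm wide, 22 mm high; origin at the centre of its underside.
- small_dish: Bystander: clear empty dish, 60 mm wide, 14 mm high; origin at the centre of its underside.

How it is judged:
By the outcome, as a careful person would: the job done as asked, in the order asked, and still so for the second after the job is handed in, with the robot touching nothing.
It also fails if it takes over 72 s, if anything falls off the work surface, if the arm or the gripper's body presses on something with over 40 N, if the wrist force passes 120 N, or if a joint passes its speed limit or range.

ROBOT

A 6-joint arm with a two-finger parallel gripper is mounted at the origin on a cart in front of the work surface, level with it; the furniture and walls round the work are solid. World frame = base frame: x ahead of the robot, y to its left, z up, the work surface at z = 0. Lengths are in mm, angles in rad, forces in N, time in s.
With the tool pointing down it reaches from about 350 to 975 mm from the base axis. Payload 7.1 kg.
Tool frame: the origin (TCP) lies midway between the tips of the shut fingers; the grasp point (between the pads) lies pinch_z behind it (pinch_z is the distance from the TCP to the grasp point, in mm); z points along the fingers, y is the line along which they close (so a half turn about z gives the same grasp; the last joint's range is limited). The gripper opens to 88 mm and grips with 3 to 60 N. Pads are 20 mm wide; open, the fingers measure 115 mm over their backs; the gripper's body (75 mm by 178 mm) begins 61 mm behind the grasp point.
Start: joints at [-1.161, 0.423, 1.63, -0, 1.089, -0.019], TCP at [259.877, -568.391, 222.675] pointing down, gripper open.
Joint ranges: [-3, 3], [-0.9, 2.11], [0.09, 2.58], [-1.31, 4.45], [0.11, 2.69], [-2.54, 2.54]. Speed limits (rad/s): [2.39, 2.39, 3.01, 3.14, 3.14, 3.14].

INTERFACE

Orientations are given as a rotation vector (axis times angle).
In Python, from workcell import get_obs, get_image, close_job, pinch_z gives the robot as it stands.
- The arm moves only by the tool jog_arm, never from a script. Its argument "commands" is a list of rows, each a list of 3 entries, a list of its own where there are three numbers: the gripper command: -1 is shut, 1 is fully open, values between are in proportion, then the shift along the tool's x, y, z as a fraction of full scale, then the turn, a rotation vector about the tool's x, y, z as a fraction of full scale. In form: [[gripper, [tx, ty, tz], [rx, ry, rz]], ...]. A call has 1 to 10 rows; each row shifts and turns the commanded pose from where the row before left it, along the tool's axes as they then stand; what a row does not reach is not made up. Full scale, the value 1, is 0.1 m for a shift and 45 degrees for a turn. A row lasts 1/10 s, in which the tool goes at most 50 mm and 8.59 degrees, less where a joint would pass 70% of its speed; a pose out of reach is approached as far as the arm can. A call with a number of a shift or a turn outside -1 to 1 is refused whole. A call with a gripper value outside its range is refused whole. The fingers move at their own pace and stop on an object; the grip force is fixed at half the most. Time passes only in rows, so rows that do not move let the fingers close. It gives the time, the measured TCP pose, the force, the opening and the grip force at its end, in the units of the state.
- get_obs(): the state, without advancing time (a new reading comes with each control period).
- get_image(name): name is "scene" or "top"; returns a dict with "image" (420x560x3 uint8, blue, green, red), "z_map" (420x560 float32, mm along the optical axis (not along the pixel's ray), 0 where there is no reading), "intrinsics" (3x3 intrinsics, pixels), "eye" and "orientation" of the camera in the world. Camera axes: x right, y down, z forward; pixel columns grow to the right and rows downward; lengths in mm; the calibration is good to about 2 mm. A picture is of the moment at which its call begins.
- close_job(): hands the job in; it is judged then, once.
The state is a dict: "t": time; "qpos": joint angles; "qvel": joint speeds; "joint_torque": joint torques, N m; "ee_pos": TCP position; "orientation": TCP orientation; "ft_force": force on the tool from outside, world axes, zero at the start; "moment": the same for the moment, N m; "width": finger opening in mm; "grasp_force": force on a finger pad.
Only numpy, scipy, OpenCV 4.12 (cv2) and the standard library are available. Lean on these libraries where they do the work, as an engineer would, in place of code of your own. Each camera call takes 0.05 s, during which the arm holds its last target. There are 200 camera calls.

## Working session

There is one attempt and no reset: what is moved stays moved. The work goes in short steps, Python scripts to look and compute and a tool call to move; the robot and the scene stay as the last step left them, time stands still between calls to the robot, and variables do not carry over. Pictures are saved under pics/ and viewed, at most 10 in all, crops included, and the job is handed in when it is done.

Besides the shell and the picture viewer there is one more tool, called as name(argument=value, ...) on one line, values as JSON. jog_arm: Moves the arm, as the interface text tells. Its arguments: {"type":"object","properties":{"commands":{"type":"array","items":{"type":"array"}}},"required":["commands"]}

```bash
mkdir -p pics; cat > h.py <<'E'
import numpy as np, cv2
from scipy.spatial.transform import Rotation as R
from workcell import get_obs, get_image, close_job, pinch_z
def Rm(o):
    o=np.array(o,float)
    return o if o.shape==(3,3) else (R.from_rotvec(o).as_matrix() if o.size==3 else R.from_quat(o).as_matrix())
def pts(d):
    z=d["z_map"];K=d["intrinsics"];v,u=np.indices(z.shape)
    c=np.stack([(u-K[0][2])/K[0][0]*z,(v-K[1][2])/K[1][1]*z,z],-1)
    return c@Rm(d["orientation"]).T+np.array(d["eye"])
E
python3 - <<'E'
from h import *
import pickle
for n in("scene","top"):
    d=get_image(n);pickle.dump(d,open(n+".pkl","wb"));cv2.imwrite(f"pics/{n}0.png",d["image"]);print(n,d["eye"],d["orientation"],d["intrinsics"])
print(get_obs(),pinch_z)
E
```

```text
scene [4.17294475e-01 3.86948460e+02 8.36476446e+02] [-1.38175216  2.2494313  -0.84178259] [[466.11130036   0.         275.35942527]
 [  0.         466.11130036 210.75576349]
 [  0.           0.           1.        ]]
top [ 416.95135571  106.76635822 1302.55331751] [-2.16216573  2.15817914 -0.09872432] [[463.10178987   0.         284.5725885 ]
 [  0.         463.10178987 206.29959038]
 [  0.           0.           1.        ]]
{'t': 0.1, 'qpos': array([-1.16103673e+00,  4.23734051e-01,  1.63058806e+00, -6.04428933e-06,
        1.08859453e+00, -1.90106951e-02]), 'qvel': array([-4.97985236e-04, -2.33386938e-04, -1.54369111e-03, -4.86664150e-06,
       -2.03933700e-03,  1.02057579e-03]), 'joint_torque': array([-7.05552156e-04, -5.45614493e+01, -2.74323928e+01,  6.44448982e-02,
        1.87878491e-02, -2.92098173e-05]), 'ee_pos': array([ 259.66730766, -567.96979658,  222.00841743]), 'orientation': array([-3.06840438e+00, -6.68091651e-01,  4.11820295e-04]), 'ft_force': array([ 1.59585252, -0.63184294, -0.0542792 ]), 'moment': array([0.00321978, 0.0245312 , 0.03982159]), 'grasp_force': 0.0, 'width': 87.83411104971722} 18.700000000000003
```

View pics/scene0.png

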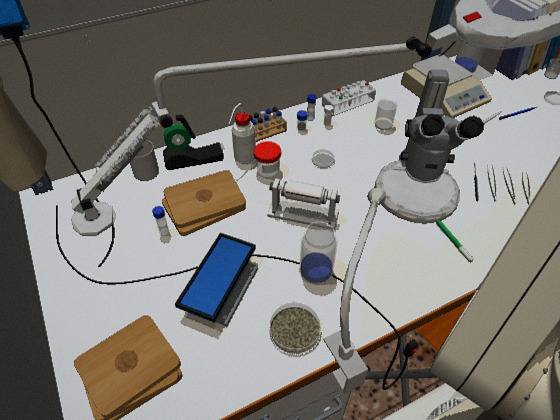

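View pics/top0.png

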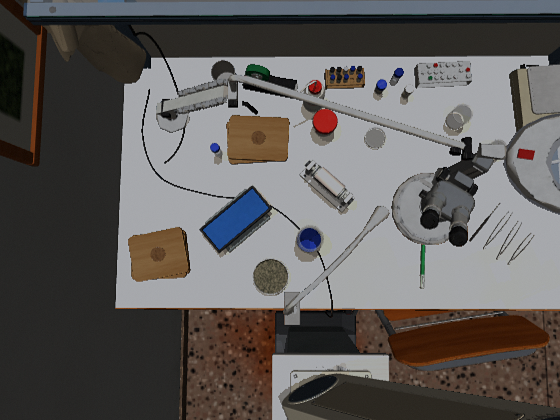

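The scene view shows the frame at about (305,198), the blue stand at (218,275), the jar at (318,255), the petri dish at (295,330) and the vial at (160,220). In the top view the frame is at (327,184), the stand at (236,218), the jar at (310,239) and the gooseneck runs from (290,300) to (380,215).

```bash
cat >> h.py <<'E'
def rect(P,m,name):
    p=P[m][:,:2].astype(np.float32); c,s,a=cv2.minAreaRect(p); 
    b=cv2.boxPoints((c,s,a)); e=max([b[1]-b[0],b[2]-b[1]],key=np.linalg.norm)
    print(name,len(p),"c",np.round(c,1),"size",np.round(s,1),"long-axis deg",round(np.degrees(np.arctan2(e[1],e[0]))%180,1),"z",np.round(np.percentile(P[m][:,2],[5,50,95]),1))
def box(P,u0,u1,v0,v1):
    m=np.zeros(P.shape[:2],bool);m[v0:v1,u0:u1]=True;return m
E
python3 - <<'E'
from h import *
import pickle
d=pickle.load(open("top.pkl","rb"));P=pts(d);im=d["image"];hsv=cv2.cvtColor(im,cv2.COLOR_BGR2HSV)
s=pickle.load(open("scene.pkl","rb"));S=pts(s);hs=cv2.cvtColor(s["image"],cv2.COLOR_BGR2HSV)
blue=lambda h:(h[...,0]>95)&(h[...,0]<125)&(h[...,1]>120)&(h[...,2]>80)
rect(P,box(P,195,280,180,255)&blue(hsv)&(P[...,2]>35),"stand top")
rect(P,box(P,195,280,180,255)&(P[...,2]>40)&(P[...,2]<65),"stand rim")
rect(S,box(S,165,265,225,330)&blue(hs)&(S[...,2]>35),"stand scene")
fb=box(P,295,360,150,220)
rect(P,fb&(P[...,2]>5)&(P[...,2]<110),"frame all")
rect(P,fb&(P[...,2]>60)&(P[...,2]<110),"frame top")
rect(P,fb&(P[...,2]>84)&(P[...,2]<110),"frame drum top/uprights")
fs=box(S,265,350,170,235)
rect(S,fs&(S[...,2]>4)&(S[...,2]<110)&(S[...,0]>400),"frame scene")
for n,b,zr in [("jar",(290,330,220,260),(60,200)),("petri",(245,295,255,300),(8,40)),("vial",(205,225,138,160),(30,120)),("small",(360,390,122,152),(6,40)),("wood",(222,295,110,168),(5,60)),("gooseneck",(300,392,200,290),(140,600)),("beam",(230,470,70,155),(150,700)),("tablet-lamp",(155,240,75,130),(30,600)),("scope",(390,480,135,250),(60,600)),("redjar",(310,340,105,138),(20,200))]:
    rect(P,box(P,*b)&(P[...,2]>zr[0])&(P[...,2]<zr[1]),n)
a=cv2.resize(im[140:260,190:370],None,fx=4,fy=4,interpolation=cv2.INTER_CUBIC)
b=cv2.resize(s["image"][165:240,255:355],None,fx=7,fy=7,interpolation=cv2.INTER_CUBIC)
cv2.imwrite("pics/b.png",b)
E
```

```text
stand top 1660 c [463.5 214.8] size [209.3 175.5] long-axis deg 39.5 z [45.4 49.3 53.7]
stand rim 2164 c [516.2 258.7] size [ 84.8 187.9] long-axis deg 130.4 z [45.7 50.  56. ]
stand scene 2591 c [314.3 338.6] size [140.6 619.3] long-axis deg 158.5 z [48.7 51.  53.4]
frame all 1233 c [613.6   4.3] size [171.8 195.1] long-axis deg 175.7 z [ 6.5 83.1 95.8]
frame top 761 c [612.2   7.4] size [158.8  41.4] long-axis deg 48.8 z [76.3 89.6 96.8]
frame drum top/uprights 598 c [611.4   7.4] size [158.   37.5] long-axis deg 46.1 z [85.1 90.8 97. ]
frame scene 2671 c [610.4  -3.7] size [208.5 285.8] long-axis deg 151.3 z [ 7.8 44.2 96.7]
jar 268 c [461.   59.6] size [69.9 70.1] long-axis deg 179.7 z [100.1 113.4 131.4]
petri 191 c [353.9 156.8] size [115.5 112. ] long-axis deg 90.0 z [ 8.3 12.3 24.2]
vial 97 c [707.4 314.9] size [24.5 23.1] long-axis deg 28.9 z [37.5 76.6 80.9]
small 77 c [ 752.6 -130.8] size [58.2 61.1] long-axis deg 149.4 z [ 6.5 11.1 16.7]
wood 2854 c [744.6 205.5] size [158.5 209.6] long-axis deg 96.6 z [16.8 31.9 36.1]
gooseneck 488 c [402.8  -1.3] size [ 16.2 200.6] long-axis deg 133.1 z [149.7 203.3 225.8]
beam 2505 c [761.6 -19.3] size [539.1 149.3] long-axis deg 73.5 z [246.3 347.1 356.2]
tablet-lamp 2103 c [850.1 344.8] size [263.4 149.1] long-axis deg 82.6 z [ 34.8 188.9 298.4]
scope 4008 c [ 563.2 -261.3] size [247.6 185.8] long-axis deg 9.6 z [150.6 224.8 355.1]
redjar 575 c [792.9  18.3] size [89.3 66.3] long-axis deg 11.7 z [29.8 70.4 75.2]
```

View pics/b.png

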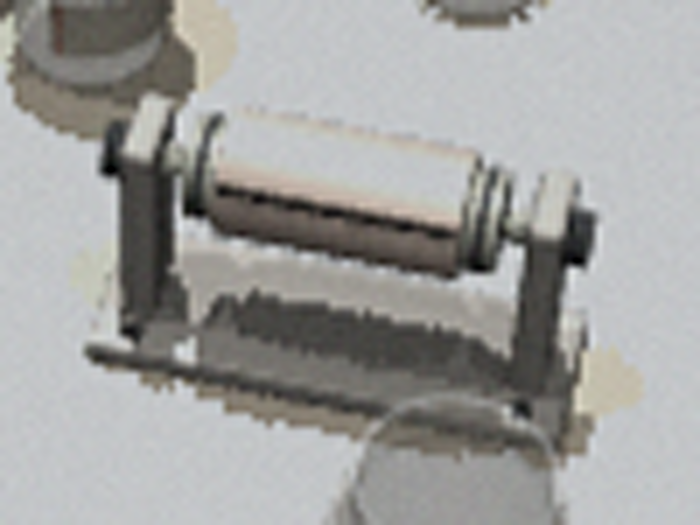

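```bash
cat >> h.py <<'E'
def axis(P,m):
    p=P[m][:,:2];c=p.mean(0);w=np.linalg.svd(p-c,full_matrices=False)[2][0]
    return c,np.degrees(np.arctan2(w[1],w[0]))%180
def local(P,c,a):
    a=np.radians(a);e=np.array([np.cos(a),np.sin(a)]);n=np.array([e[1],-e[0]])  # y axis e, x axis n
    q=P[...,:2]-c;return q@n,q@e
def frame(P,c,a,z0,it=4):
    c=np.array(c,float)
    for _ in range(it):
        x,y=local(P,c,a);z=P[...,2]-z0
        U=[(abs(x)<24)&(abs(y-s*66)<11)&(z>82)&(z<96) for s in(-1,1)]
        k=[np.array(cv2.minAreaRect(P[m][:,:2].astype(np.float32))[0]) for m in U]
        d=k[1]-k[0];c=(k[0]+k[1])/2;a=np.degrees(np.arctan2(d[1],d[0]))
    x,y=local(P,c,a);D=(abs(y)<38)&(abs(x)<21)&(P[...,2]-z0>60)
    print("c",c.round(1),"a",round(a,1),"span",np.linalg.norm(d).round(1),"drum axis",axis(P,D&(P[...,2]-z0>75)),"n",[int(m.sum()) for m in U],"top z",np.percentile(P[D][:,2],95).round(1))
    return c,a
E
python3 - <<'E'
from h import *
import pickle
for n in("top","scene"):
    d=pickle.load(open(n+".pkl","rb"));P=pts(d);im=d["image"].astype(int)
    c,a=frame(P,[611.5,7.4],46.5,0)
    x,y=local(P,c,a);D=(abs(y)<38)&(abs(x)<24)&(P[...,2]>54)&(P[...,2]<100)
    ang=np.degrees(np.arctan2(x,P[...,2]-75))
    g=im.sum(-1);red=im[...,2]-im[...,:2].max(-1)
    for lo in range(-120,120,12):
        m=D&(ang>=lo)&(ang<lo+12)
        if m.sum()>8:print(lo,m.sum(),"bright",int(g[m].mean()),int(np.percentile(g[m],10)),"red",int(red[m].mean()),int(red[m].max()))
    if n=="top":
        th=np.degrees(np.arctan2(P[...,1],P[...,0]));r=np.hypot(P[...,0],P[...,1])
        for t in range(-60,50,10):print(t,[int(P[...,2][(th>=t)&(th<t+10)&(r>=q)&(r<q+75)&(d["z_map"]>0)].max(initial=-1)) for q in range(150,850,75)])
E
```

```text
c [611.4   7.4] a 48.1 span 134.7 drum axis (array([610.30838666,   8.24155531]), np.float64(47.64021635261395)) n [58, 56] top z 97.3
-84 14 bright 166 112 red 4 7
-72 21 bright 110 50 red 3 11
-60 33 bright 169 28 red 4 13
-48 42 bright 397 325 red 11 15
-36 39 bright 477 459 red 6 14
-24 43 bright 502 495 red -3 5
-12 42 bright 505 503 red -5 -5
0 46 bright 505 503 red -5 -4
12 43 bright 506 504 red -5 -4
24 36 bright 504 499 red -4 1
36 28 bright 487 460 red 2 12
48 27 bright 447 408 red 10 14
60 17 bright 364 326 red 10 14
-60 [5, 53, 30, 5, 5, 7, 14, 8, 5, 1]
-50 [8, -1, 4, 6, 8, 7, 11, 13, 9, 2]
-40 [5, 792, 796, 16, 287, 292, 411, 411, 417, 59]
-30 [679, 743, 6, 7, 285, 293, 383, 402, 409, 576]
-20 [667, 5, 7, 6, 131, 286, 379, 377, 16, 577]
-10 [618, 18, 8, 207, 169, 101, 97, 355, 577, 576]
0 [567, 7, 228, 221, 134, 96, 101, 351, 576, 577]
10 [533, 40, 228, 127, 133, 59, 59, 40, 572, 577]
20 [496, 144, 203, 25, 14, 61, 58, 37, 86, 577]
30 [442, -1, 21, 25, 57, 60, 59, 12, 12, 16]
40 [386, -1, 6, 8, 7, 55, 58, 55, 566, 571]
c [611.4   5.2] a 48.9 span 135.1 drum axis (array([604.49082001,  10.78224521]), np.float64(48.21440918528026)) n [80, 72] top z 97.4
-120 15 bright 169 126 red 5 8
-108 33 bright 184 159 red 6 11
-96 41 bright 232 205 red 7 12
-84 48 bright 277 257 red 8 12
-72 55 bright 215 70 red 6 13
-60 67 bright 298 127 red 8 17
-48 68 bright 541 513 red 11 17
-36 63 bright 582 569 red -1 9
-24 68 bright 592 585 red -5 -1
-12 52 bright 590 585 red -4 1
0 52 bright 586 578 red -2 2
12 31 bright 569 550 red 2 11
24 22 bright 553 539 red 5 10
```

```bash
cat >> h.py <<'E'
def rot(yaw,tilt=0):  # yaw: tool x direction (deg), tool z down; tilt: turn about tool x (deg)
    a=np.radians(yaw);M=np.array([[np.cos(a),np.sin(a),0],[np.sin(a),-np.cos(a),0],[0,0,-1]]).T
    return R.from_matrix(M)*R.from_euler('x',tilt,degrees=True)
def plan(wps,mm=45,dg=8,nd=2,back=False):
    from scipy.spatial.transform import Slerp
    o=get_obs();p=np.array(o["ee_pos"]);r=R.from_matrix(Rm(o["orientation"]))
    for P1,yaw,tilt in wps:
        P1=np.array(P1,float);r1=rot(yaw,tilt)
        L0=np.linalg.norm(P1-p);A=np.degrees((r.inv()*r1).magnitude());n=max(1,int(np.ceil(max(L0/mm,A/dg))))
        S=Slerp([0,1],R.concatenate([r,r1]));print("--",P1.round(1),yaw,tilt,"n",n)
        q,qr=p,r
        for i in range(1,n+1):
            t=p+(P1-p)*i/n;tr=S([i/n])[0]
            s=qr.inv().apply(t-q)/100;w=(qr.inv()*tr).as_rotvec()/np.radians(45)
            print([list(map(float,s.round(nd))),list(map(float,w.round(3)))])
            q,qr=t,tr
        p,r=P1,r1
E
python3 - <<'E'
from h import *
import pickle
d=pickle.load(open("top.pkl","rb"));P=pts(d)
for y in range(-100,150,50):
    m=(abs(P[...,1]-y)<25)&(P[...,0]>600)&(P[...,0]<900)&(P[...,2]>200)&(P[...,2]<450);print(y,P[m][:,0].min() if m.any() else None,P[m][:,2].max(initial=0))
plan([((171,-384,340),24.6,0),((352,-229,340),40,0),((420,0,340),48.3,0),((611.4,6.3,200),48.3,0)])
E
```

```text
-100 678.5320721895621 355.3900539859667
-50 694.5127685070022 354.5675359256521
0 711.5314246395969 354.14204976402766
50 727.4008546719858 351.5165077738983
100 744.2247198163558 349.5107738426666
-- [ 171. -384.  340.] 24.6 0 n 6
[[-0.01, -0.34, -0.2], [-0.0, -0.0, -0.0]]
[[-0.01, -0.34, -0.2], [-0.0, -0.0, -0.0]]
[[-0.01, -0.34, -0.2], [-0.0, -0.0, -0.0]]
[[-0.01, -0.34, -0.2], [-0.0, -0.0, -0.0]]
[[-0.01, -0.34, -0.2], [-0.0, -0.0, -0.0]]
[[-0.01, -0.34, -0.2], [-0.0, -0.0, -0.0]]
-- [ 352. -229.  340.] 40 0 n 6
[[0.38, -0.11, 0.0], [0.0, 0.0, -0.057]]
[[0.39, -0.09, 0.0], [0.0, 0.0, -0.057]]
[[0.39, -0.07, 0.0], [0.0, 0.0, -0.057]]
[[0.39, -0.06, 0.0], [0.0, 0.0, -0.057]]
[[0.4, -0.04, 0.0], [0.0, 0.0, -0.057]]
[[0.4, -0.02, 0.0], [0.0, 0.0, -0.057]]
-- [420.   0. 340.] 48.3 0 n 6
[[0.33, -0.22, 0.0], [0.0, 0.0, -0.031]]
[[0.34, -0.21, 0.0], [0.0, 0.0, -0.031]]
[[0.34, -0.2, 0.0], [0.0, 0.0, -0.031]]
[[0.35, -0.19, 0.0], [0.0, 0.0, -0.031]]
[[0.35, -0.19, 0.0], [0.0, 0.0, -0.031]]
[[0.36, -0.18, 0.0], [0.0, 0.0, -0.031]]
-- [611.4   6.3 200. ] 48.3 0 n 6
[[0.22, 0.23, 0.23], [0.0, 0.0, 0.0]]
[[0.22, 0.23, 0.23], [0.0, 0.0, 0.0]]
[[0.22, 0.23, 0.23], [0.0, 0.0, 0.0]]
[[0.22, 0.23, 0.23], [0.0, 0.0, 0.0]]
[[0.22, 0.23, 0.23], [0.0, 0.0, 0.0]]
[[0.22, 0.23, 0.23], [0.0, 0.0, 0.0]]
```

jog_arm(commands=[[1, [-0.01, -0.34, -0.2], [0, 0, 0]], [1, [-0.01, -0.34, -0.2], [0, 0, 0]], [1, [-0.01, -0.34, -0.2], [0, 0, 0]], [1, [-0.01, -0.34, -0.2], [0, 0, 0]], [1, [-0.01, -0.34, -0.2], [0, 0, 0]], [1, [-0.01, -0.34, -0.2], [0, 0, 0]], [1, [0, 0, 0], [0, 0, 0]]])

```text
t: 0.8
ee_pos: [168.7, -383.5, 344.9]
orientation: [3.067, 0.668, 0.001]
ft_force: [1.0, 0.2, 0.1]
width: 88.4
grasp_force: 0.0
```

jog_arm(commands=[[1, [0.38, -0.11, 0], [0, 0, -0.057]], [1, [0.39, -0.09, 0], [0, 0, -0.057]], [1, [0.39, -0.07, 0], [0, 0, -0.057]], [1, [0.39, -0.06, 0], [0, 0, -0.057]], [1, [0.4, -0.04, 0], [0, 0, -0.057]], [1, [0.4, -0.02, 0], [0, 0, -0.057]], [1, [0, 0, 0], [0, 0, 0]]])

```text
t: 1.5
ee_pos: [354.5, -228.2, 342.0]
orientation: [-2.948, -1.082, -0.001]
ft_force: [0.2, 0.6, -0.4]
width: 88.0
grasp_force: 0.0
```

jog_arm(commands=[[1, [0.33, -0.22, 0], [0, 0, -0.031]], [1, [0.34, -0.21, 0], [0, 0, -0.031]], [1, [0.34, -0.2, 0], [0, 0, -0.031]], [1, [0.35, -0.19, 0], [0, 0, -0.031]], [1, [0.35, -0.19, 0], [0, 0, -0.031]], [1, [0.36, -0.18, 0], [0, 0, -0.031]], [1, [0, 0, 0], [0, 0, 0]]])

```text
t: 2.2
ee_pos: [421.0, 1.2, 342.1]
orientation: [-2.863, -1.292, 0.0]
ft_force: [-1.0, -0.7, 0.2]
width: 87.5
grasp_force: 0.0
```

jog_arm(commands=[[1, [0.22, 0.23, 0.23], [0, 0, 0]], [1, [0.22, 0.23, 0.23], [0, 0, 0]], [1, [0.22, 0.23, 0.23], [0, 0, 0]], [1, [0.22, 0.23, 0.23], [0, 0, 0]], [1, [0.22, 0.23, 0.23], [0, 0, 0]], [1, [0.22, 0.23, 0.23], [0, 0, 0]], [1, [0, 0, 0.3], [0, 0, 0]], [1, [0, 0, 0.3], [0, 0, 0]], [1, [0, 0, 0], [0, 0, 0]], [1, [0, 0, 0], [0, 0, 0]]])

```text
t: 3.2
ee_pos: [610.5, 4.1, 144.2]
orientation: [-2.867, -1.284, 0.003]
ft_force: [0.3, -0.3, 0.4]
width: 87.9
grasp_force: 0.0
```

```bash
python3 - <<'E'
from h import *
plan([((611.4,6.3,56.3),48.3,0)],nd=3)
E
```

```text
-- [611.4   6.3  56.3] 48.3 0 n 2
[[0.012, -0.003, 0.44], [-0.001, 0.001, -0.0]]
[[0.012, -0.004, 0.44], [-0.001, 0.001, -0.0]]
```

Descend slowly, then close.

jog_arm(commands=[[1, [0.01, -0.005, 0.22], [0, 0, 0]], [1, [0.01, 0, 0.22], [0, 0, 0]], [1, [0, 0, 0.22], [0, 0, 0]], [1, [0, 0, 0.22], [0, 0, 0]], [1, [0, 0, 0], [0, 0, 0]], [1, [0, 0, 0], [0, 0, 0]], [1, [0, 0, 0], [0, 0, 0]]])

```text
t: 3.9
ee_pos: [613.3, 6.9, 58.8]
orientation: [2.865, 1.285, 0.005]
ft_force: [0.1, 0.5, 0.2]
width: 87.8
grasp_force: 0.0
```

jog_arm(commands=[[-0.1, [0, 0, 0], [0, 0, 0]], [-0.2, [0, 0, 0], [0, 0, 0]], [-1, [0, 0, 0], [0, 0, 0]], [-1, [0, 0, 0], [0, 0, 0]], [-1, [0, 0, 0], [0, 0, 0]], [-1, [0, 0, 0], [0, 0, 0]], [-1, [0, 0, 0], [0, 0, 0]], [-1, [0, 0, 0], [0, 0, 0]]])

```text
t: 4.7
ee_pos: [612.2, 6.9, 56.8]
orientation: [2.866, 1.286, 0.001]
ft_force: [1.6, -2.5, 1.3]
width: 41.6
grasp_force: 30.0
```

```bash
python3 - <<'E'
from h import *
import pickle
s=pickle.load(open("scene.pkl","rb"));S=pts(s)
x,y=local(S,[516.2,258.7],130.4)
rect(S,(abs(x)<60)&(abs(y)<110)&(S[...,2]>42)&(S[...,2]<62),"stand scene")
o=get_obs()["ee_pos"]
plan([((o[0],o[1],176),48.3,0),((600,140,176),90,0),((516.2,258.7,176),130.4,0)],mm=35)
E
```

```text
stand scene 3614 c [516.2 257.9] size [ 85.6 190.2] long-axis deg 130.1 z [48.2 51.4 56.7]
-- [612.2   6.9 176. ] 48.3 0 n 4
[[0.0, 0.0, -0.3], [0.0, -0.0, 0.0]]
[[0.0, 0.0, -0.3], [0.0, -0.0, 0.0]]
[[0.0, 0.0, -0.3], [0.0, -0.0, 0.0]]
[[0.0, 0.0, -0.3], [0.0, -0.0, 0.0]]
-- [600. 140. 176.] 90 0 n 6
[[0.15, -0.16, 0.0], [0.0, 0.0, -0.154]]
[[0.17, -0.14, 0.0], [0.0, 0.0, -0.154]]
[[0.19, -0.12, 0.0], [0.0, 0.0, -0.154]]
[[0.2, -0.1, 0.0], [0.0, 0.0, -0.154]]
[[0.21, -0.07, 0.0], [0.0, 0.0, -0.154]]
[[0.22, -0.05, 0.0], [0.0, 0.0, -0.154]]
-- [516.2 258.7 176. ] 130.4 0 n 6
[[0.2, -0.14, 0.0], [0.0, 0.0, -0.15]]
[[0.21, -0.12, 0.0], [0.0, 0.0, -0.15]]
[[0.22, -0.09, 0.0], [0.0, 0.0, -0.15]]
[[0.23, -0.06, 0.0], [0.0, 0.0, -0.15]]
[[0.24, -0.03, 0.0], [0.0, 0.0, -0.15]]
[[0.24, -0.01, 0.0], [0.0, 0.0, -0.15]]
```

jog_arm(commands=[[-1, [0, 0, -0.1], [0, 0, 0]], [-1, [0, 0, -0.2], [0, 0, 0]], [-1, [0, 0, -0.3], [0, 0, 0]], [-1, [0, 0, -0.3], [0, 0, 0]], [-1, [0, 0, -0.3], [0, 0, 0]], [-1, [0, 0, 0], [0, 0, 0]], [-1, [0, 0, 0], [0, 0, 0]]])

```text
t: 5.4
ee_pos: [611.2, 7.3, 176.5]
orientation: [-2.866, -1.286, 0.0]
ft_force: [-0.2, -0.3, -4.7]
width: 41.8
grasp_force: 30.0
```

jog_arm(commands=[[-1, [0.08, -0.08, 0], [0, 0, -0.08]], [-1, [0.15, -0.15, 0], [0, 0, -0.15]], [-1, [0.17, -0.14, 0], [0, 0, -0.154]], [-1, [0.19, -0.12, 0], [0, 0, -0.154]], [-1, [0.2, -0.1, 0], [0, 0, -0.154]], [-1, [0.21, -0.07, 0], [0, 0, -0.154]], [-1, [0.14, 0, 0], [0, 0, -0.08]], [-1, [0, 0, 0], [0, 0, 0]]])

```text
t: 6.2
ee_pos: [595.0, 142.9, 174.2]
orientation: [-2.217, -2.222, 0.005]
ft_force: [0.3, -0.5, -4.4]
width: 41.3
grasp_force: 30.0
```

```bash
python3 - <<'E'
from h import *
plan([((516.2,258.3,176),130.3,0)],mm=30,dg=7)
E
```

```text
-- [516.2 258.3 176. ] 130.3 0 n 6
[[0.19, -0.13, -0.0], [-0.001, -0.0, -0.149]]
[[0.21, -0.11, -0.0], [-0.001, -0.0, -0.149]]
[[0.22, -0.08, -0.0], [-0.001, -0.0, -0.149]]
[[0.23, -0.06, -0.0], [-0.001, -0.0, -0.149]]
[[0.23, -0.03, -0.0], [-0.001, -0.0, -0.149]]
[[0.23, -0.0, -0.0], [-0.001, -0.0, -0.149]]
```

jog_arm(commands=[[-1, [0.19, -0.13, 0], [0, 0, -0.15]], [-1, [0.21, -0.11, 0], [0, 0, -0.15]], [-1, [0.22, -0.08, 0], [0, 0, -0.15]], [-1, [0.23, -0.06, 0], [0, 0, -0.15]], [-1, [0.23, -0.03, 0], [0, 0, -0.15]], [-1, [0.23, 0, 0], [0, 0, -0.15]], [-1, [0, 0, 0], [0, 0, 0]], [-1, [0, 0, 0], [0, 0, 0]], [-1, [0, 0, 0], [0, 0, 0]]])

```text
t: 7.1
ee_pos: [517.9, 256.4, 176.0]
orientation: [-1.319, -2.851, 0.002]
ft_force: [-0.1, 0.0, -3.9]
width: 41.7
grasp_force: 30.0
```

```bash
python3 - <<'E'
from h import *
o=get_obs();print(o["ee_pos"])
M=Rm(o["orientation"]);print("tool x deg",np.degrees(np.arctan2(M[1,0],M[0,0])))
s=get_image("scene");P=pts(s)
z0=o["ee_pos"][2]+18.7-75
x,y=local(P,o["ee_pos"][:2],130.3);z=P[...,2]-z0
for lo,hi in((-3,14),(20,70),(82,94)):
    m=(abs(x)<35)&(abs(abs(y)-66)<24)&(z>lo)&(z<hi)
    for sg in(-1,1):
        k=m&(y*sg>0);print(lo,hi,sg,k.sum(),"x",np.percentile(x[k],[1,99]).round(1),"y",np.percentile(y[k],[1,99]).round(1),"z",np.percentile(z[k],[1,99]).round(1)) if k.sum()>5 else 0
cv2.imwrite("pics/c.png",cv2.resize(s["image"][150:330,130:350],None,fx=3,fy=3,interpolation=cv2.INTER_CUBIC))
plan([((516.2,258.3,115),130.3,0)],nd=3)
E
```

```text
[517.92590312 256.36566081 175.98073941]
tool x deg 130.35127672342293
-3 14 -1 96 x [-24.   -1.3] y [-68.6 -43.1] z [ 1.8 12.9]
-3 14 1 389 x [-23.9  30.9] y [42.9 82.3] z [ 1.8 13.9]
20 70 -1 14 x [-12.8  -1.9] y [-64.4 -57.4] z [20.3 43.2]
20 70 1 238 x [-15.4  15.5] y [51.3 80.3] z [20.9 69.6]
82 94 1 310 x [-17.5  12.8] y [42.2 80.9] z [82.2 93.8]
-- [516.2 258.3 115. ] 130.3 0 n 2
[[0.014, -0.001, 0.306], [-0.001, 0.0, 0.001]]
[[0.014, -0.001, 0.306], [-0.001, 0.0, 0.001]]
```

View pics/c.png

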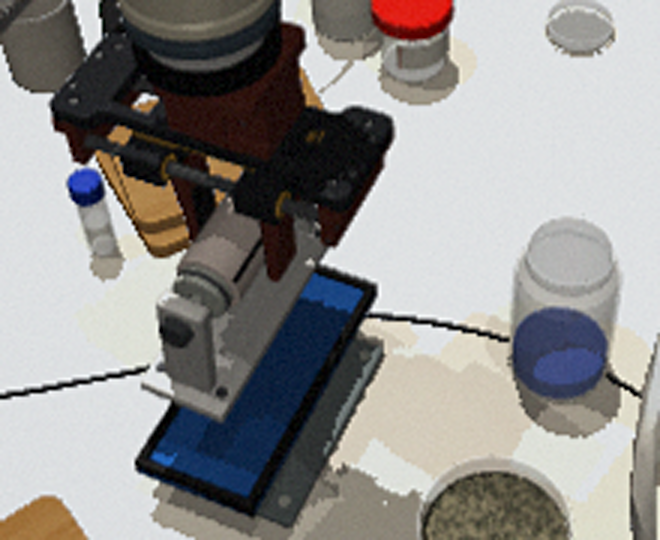

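The frame hangs level over the stand. Its near end is at pixel (200,360), about 1 mm off centre along the table. Lowering.

jog_arm(commands=[[-1, [0.01, 0, 0.2], [0, 0, 0]], [-1, [0.005, 0, 0.2], [0, 0, 0]], [-1, [0, 0, 0.15], [0, 0, 0]], [-1, [0, 0, 0.08], [0, 0, 0]], [-1, [0, 0, 0], [0, 0, 0]], [-1, [0, 0, 0], [0, 0, 0]], [-1, [0, 0, 0], [0, 0, 0]]])

```text
t: 7.85
ee_pos: [517.6, 258.8, 114.5]
orientation: [1.315, 2.852, 0.002]
ft_force: [1.0, 0.7, -3.7]
width: 41.5
grasp_force: 30.0
```

```bash
python3 - <<'E'
from h import *
plan([((516.2,258.3,109),130.3,0)],nd=3)
E
```

```text
-- [516.2 258.3 109. ] 130.3 0 n 1
[[0.005, -0.014, 0.055], [0.002, 0.001, 0.004]]
```

jog_arm(commands=[[-1, [0, -0.01, 0.02], [0, 0, 0]], [-1, [0, 0, 0.02], [0, 0, 0]], [-1, [0, 0, 0.02], [0, 0, 0]], [-1, [0, 0, 0], [0, 0, 0]], [-1, [0, 0, 0], [0, 0, 0]], [-1, [0, 0, 0], [0, 0, 0]]])

```text
t: 8.45
ee_pos: [516.2, 257.9, 107.7]
orientation: [1.315, 2.853, 0.0]
ft_force: [0.7, 0.6, -3.6]
width: 41.4
grasp_force: 30.0
```

jog_arm(commands=[[-1, [0, 0, 0.01], [0, 0, 0]], [-1, [0, 0, 0], [0, 0, 0]], [-1, [0, 0, 0], [0, 0, 0]]])

```text
t: 8.75
ee_pos: [516.9, 258.5, 107.3]
orientation: [1.315, 2.852, 0.003]
ft_force: [0.3, 3.1, 3.5]
width: 41.5
grasp_force: 30.0
```

jog_arm(commands=[[1, [0, 0, 0], [0, 0, 0]], [1, [0, 0, 0], [0, 0, 0]], [1, [0, 0, 0], [0, 0, 0]], [1, [0, 0, 0], [0, 0, 0]], [1, [0, 0, 0], [0, 0, 0]], [1, [0, 0, -0.3], [0, 0, 0]], [1, [0, 0, -0.4], [0, 0, 0]], [1, [0, 0, -0.4], [0, 0, 0]], [1, [0, 0, 0], [0, 0, 0]]])

```text
t: 9.65
ee_pos: [519.1, 259.2, 222.2]
orientation: [1.313, 2.847, 0.011]
ft_force: [1.1, -0.1, -0.1]
width: 87.9
grasp_force: 0.0
```

```bash
cat >> h.py <<'E'
def drum(c,a,z0,names=("top","scene"),save=None):
    for n in names:
        d=get_image(n);P=pts(d);im=d["image"].astype(int)
        try:
            m=frame(P,c,a,z0)
        except Exception as e: print(n,"frame fit failed",e)
        x,y=local(P,c,a);z=P[...,2]-z0-75
        # surface points of the drum only
        D=(abs(y)<38)&(abs(np.hypot(x,z)-21)<4);ang=np.degrees(np.arctan2(x,z))
        g=im.sum(-1);r=im[...,2]-im[...,:2].max(-1)
        print(n,[(lo,int(k.sum()),int(g[k].mean()),int(np.percentile(g[k],10)),int(r[k].mean())) for lo in range(-130,130,10) for k in [D&(ang>=lo)&(ang<lo+10)] if k.sum()>8])
        m=D&(r>60)
        if m.sum()>10:print(" red ang",np.percentile(ang[m],[5,50,95]).round(1),m.sum())
        k=D&(g<150)
        if k.sum()>5:print(" dark ang",np.percentile(ang[k],[5,50,95]).round(1),k.sum())
        if save:cv2.imwrite(f"pics/{save}_{n}.png",d["image"])
E
python3 - <<'E'
from h import *
drum([516.5,258.3],130.3,50,save="p1")
a=cv2.imread("pics/p1_scene.png")[150:330,130:350];b=cv2.imread("pics/p1_top.png")[150:270,170:330]
cv2.imwrite("pics/d.png",np.vstack([cv2.resize(a,(440,360)),cv2.resize(b,(440,240))]))
E
```

```text
c [517.  261.5] a 130.1 span 135.0 drum axis (array([515.74634668, 261.51419194]), np.float64(129.7999368849279)) n [64, 63] top z 575.1
top []
c [518.3 265.6] a 133.9 span 134.1 drum axis (array([501.43909011, 277.02440235]), np.float64(134.4731322019292)) n [53, 150] top z 469.3
scene [(-100, 19, 175, 162, 3), (-90, 18, 183, 159, 4), (-80, 24, 205, 183, 7), (-70, 45, 234, 205, 7), (-60, 39, 120, 45, 3), (-50, 60, 183, 26, 4), (-40, 62, 399, 292, 11), (-30, 63, 441, 308, 12), (-20, 74, 499, 331, 12), (-10, 67, 534, 342, 9), (0, 65, 521, 343, 10), (10, 69, 493, 309, 10), (20, 58, 506, 327, 10), (30, 47, 441, 263, 12), (40, 26, 407, 260, 11), (50, 21, 375, 261, 7)]
 dark ang [-61.9 -49.7 -45.1] 55
```

View pics/d.png

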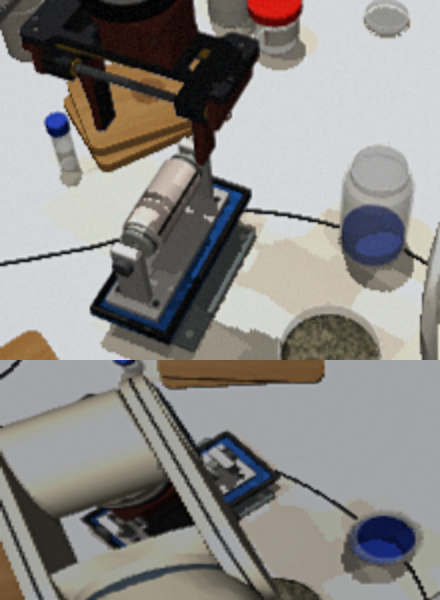

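The frame sits inside the rim. The black line is visible on the robot side at about -53°, so red is at about +125°. I'll turn the drum -125° in two strokes, with the tool going from +31° to -31° each time. First, descend and lean to +31° with the fingers open.

jog_arm(commands=[[1, [0, 0, 0.4], [0, 0, 0]], [1, [0, 0, 0.4], [0, 0, 0]], [1, [0, 0, 0.25], [0, 0, 0]], [1, [0, 0, 0.05], [0, 0, 0]], [1, [0, 0, 0], [0, 0, 0]], [1, [0, 0, 0], [0, 0, 0]], [1, [0, 0, 0], [0, 0, 0]]])

```text
t: 10.45
ee_pos: [517.0, 258.3, 108.0]
orientation: [1.315, 2.852, 0.003]
ft_force: [0.2, 0.6, 0.1]
width: 87.8
grasp_force: 0.0
```

```bash
cat >> h.py <<'E'
def where():
    o=get_obs();M=Rm(o["orientation"]);C=o["ee_pos"]-pinch_z*M[:,2]
    print("grasp pt",C.round(1),"tool x",np.degrees(np.arctan2(M[1,0],M[0,0])).round(2),"x slope",M[2,0].round(3),"tilt",np.degrees(np.arctan2(-M[:,1]@[0,0,1.],-M[2,2])).round(2),"q",o["qpos"].round(2),"F",o["ft_force"].round(1),"w",round(o["width"],1))
E
python3 -c "
from h import *
where()"
```

```text
grasp pt [517.  258.3 126.7] tool x 130.5 x slope -0.001 tilt -0.13 q [ 0.44  0.51  1.81 -0.    0.82 -0.26] F [0.2 0.6 0.1] w 87.8
```

jog_arm(commands=[[1, [0, -0.025, 0.01], [0.172, 0, 0]], [1, [0, -0.025, -0.002], [0.172, 0, 0]], [1, [0, -0.025, -0.002], [0.172, 0, 0]], [1, [0, -0.025, -0.002], [0.172, 0, 0]], [1, [0, 0, 0], [0, 0, 0]], [1, [0, 0, 0], [0, 0, 0]], [1, [0, 0, 0], [0, 0, 0]]])

```text
t: 11.15
ee_pos: [508.8, 251.5, 109.0]
orientation: [-1.186, -2.571, 0.708]
ft_force: [0.4, 0.4, 0.3]
width: 87.9
grasp_force: 0.0
```

```bash
python3 -c "
from h import *
where()"
```

```text
grasp pt [516.  257.7 125.1] tool x 130.49 x slope -0.0 tilt 30.79 q [ 0.5   0.74  1.47 -0.11  1.46 -0.17] F [0.4 0.4 0.3] w 87.9
```

jog_arm(commands=[[-0.1, [0, 0, 0], [0, 0, 0]], [-1, [0, 0, 0], [0, 0, 0]], [-1, [0, 0, 0], [0, 0, 0]], [-1, [0, 0, 0], [0, 0, 0]], [-1, [0, 0, 0], [0, 0, 0]], [-1, [0, 0, 0], [0, 0, 0]], [-1, [0, 0, 0], [0, 0, 0]]])

```text
t: 11.85
ee_pos: [509.2, 252.0, 108.2]
orientation: [-1.185, -2.57, 0.711]
ft_force: [1.3, 1.0, -0.6]
width: 41.4
grasp_force: 30.0
```

jog_arm(commands=[[-1, [0, 0.025, -0.002], [-0.172, 0, 0]], [-1, [0, 0.025, -0.002], [-0.172, 0, 0]], [-1, [0, 0.025, -0.002], [-0.172, 0, 0]], [-1, [0, 0.025, -0.002], [-0.172, 0, 0]], [-1, [0, 0, 0], [0, 0, 0]], [-1, [0, 0, 0], [0, 0, 0]]])

```text
t: 12.45
ee_pos: [515.7, 257.5, 106.1]
orientation: [-1.316, -2.852, 0.002]
ft_force: [0.7, 0.8, -1.2]
width: 41.6
grasp_force: 30.0
```

```bash
python3 -c "
from h import *
where()"
```

```text
grasp pt [515.8 257.5 124.8] tool x 130.47 x slope 0.0 tilt 0.08 q [ 0.44  0.51  1.81 -0.    0.82 -0.26] F [ 0.7  0.8 -1.2] w 41.6
```

Good, forces are small. Continue to -31°.

jog_arm(commands=[[-1, [0, 0.025, -0.002], [-0.172, 0, 0]], [-1, [0, 0.025, -0.002], [-0.172, 0, 0]], [-1, [0, 0.025, -0.002], [-0.172, 0, 0]], [-1, [0, 0.025, -0.002], [-0.172, 0, 0]], [-1, [0, 0, 0], [0, 0, 0]], [-1, [0, 0, 0], [0, 0, 0]]])

```text
t: 13.05
ee_pos: [520.3, 271.6, 107.2]
orientation: [1.212, 2.665, 0.598]
ft_force: [3.4, -5.8, -0.6]
width: 41.4
grasp_force: 30.0
```

```bash
python3 -c "
from h import *
where()"
```

```text
grasp pt [514.7 266.2 124.2] tool x 131.39 x slope 0.025 tilt -24.64 q [ 0.37  0.43  2.07  0.61  0.29 -0.89] F [ 3.4 -5.8 -0.6] w 41.4
```

The arm got close to a wrist singularity and drifted about 8 mm. I'll release and look.

jog_arm(commands=[[1, [0, 0, 0], [0, 0, 0]], [1, [0, 0, 0], [0, 0, 0]], [1, [0, 0, 0], [0, 0, 0]], [1, [0, 0, 0], [0, 0, 0]]])

```text
t: 13.45
ee_pos: [518.7, 272.0, 107.1]
orientation: [1.212, 2.667, 0.597]
ft_force: [0.3, 0.4, -0.1]
width: 69.9
grasp_force: 0.0
```

```bash
python3 -c "
from h import *
where()
plan([((516,258.3,107),130.3,0)],nd=3)
"
```

```text
grasp pt [513.1 266.5 124.1] tool x 131.45 x slope 0.026 tilt -24.58 q [ 0.38  0.43  2.07  0.61  0.29 -0.89] F [ 0.3  0.4 -0.1] w 69.9
-- [516.  258.3 107. ] 130.3 0 n 4
[[-0.021, -0.025, -0.012], [0.136, -0.009, 0.005]]
[[-0.021, -0.026, -0.009], [0.136, -0.009, 0.005]]
[[-0.022, -0.027, -0.006], [0.136, -0.009, 0.005]]
[[-0.022, -0.027, -0.003], [0.136, -0.009, 0.005]]
```

jog_arm(commands=[[1, [-0.02, -0.025, -0.01], [0.136, -0.009, 0.005]], [1, [-0.02, -0.025, -0.01], [0.136, -0.009, 0.005]], [1, [-0.02, -0.025, -0.005], [0.136, -0.009, 0.005]], [1, [-0.02, -0.025, -0.003], [0.136, -0.009, 0.005]], [1, [0, 0, 0], [0, 0, 0]], [1, [0, 0, 0], [0, 0, 0]], [1, [0, 0, 0], [0, 0, 0]]])

```text
t: 14.15
ee_pos: [514.3, 261.6, 106.2]
orientation: [1.313, 2.848, 0.06]
ft_force: [0.3, -0.4, -0.5]
width: 87.9
grasp_force: 0.0
```

```bash
python3 -c "
from h import *
where()
"
```

```text
grasp pt [513.9 261.  124.8] tool x 130.52 x slope 0.011 tilt -2.13 q [ 0.44  0.5   1.83  0.03  0.78 -0.29] F [ 0.3 -0.4 -0.5] w 87.9
```

jog_arm(commands=[[1, [0, 0, -0.3], [0.04, 0.01, 0]], [1, [0, 0, -0.4], [0, 0, 0]], [1, [0, 0, -0.4], [0, 0, 0]], [1, [0, 0, -0.4], [0, 0, 0]], [1, [0, 0, 0], [0, 0, 0]], [1, [0, 0, 0], [0, 0, 0]]])

```text
t: 14.75
ee_pos: [515.4, 258.7, 257.2]
orientation: [-1.309, -2.841, -0.023]
ft_force: [-1.0, -0.7, -0.6]
width: 87.8
grasp_force: 0.0
```

```bash
python3 - <<'E'
from h import *
where()
drum([516.5,260],130.3,50,save="p2")
s=get_image("scene");P=pts(s)
x,y=local(P,[516.2,258.3],130.3);z=P[...,2]
for nm,lo,hi,X,Y in(("plate",56.5,64,40,90),("upr",132,144,22,84),("drumtop",138,152,20,40)):
    m=(abs(x)<X)&(abs(y)<Y)&(z>lo)&(z<hi)
    for sg in(-1,1):
        k=m&(y*sg>(50 if nm=="upr" else 0));print(nm,sg,k.sum(),"x",np.percentile(x[k],[2,50,98]).round(1),"y",np.percentile(y[k],[2,98]).round(1)) if k.sum()>5 else 0
cv2.imwrite("pics/e.png",cv2.resize(s["image"][180:330,140:300],None,fx=3.7,fy=3.7,interpolation=cv2.INTER_CUBIC))
E
```

```text
grasp pt [515.5 258.4 275.9] tool x 130.51 x slope 0.018 tilt -0.45 q [ 0.43  0.31  1.71  0.02  1.12 -0.28] F [-1.  -0.7 -0.6] w 87.8
c [514.6 266.9] a 129.9 span 131.5 drum axis (array([512.50463147, 267.56554009]), np.float64(130.31043800637505)) n [65, 62] top z 618.7
top []
c [516.9 263.9] a 130.7 span 130.8 drum axis (array([501.47071422, 275.6344484 ]), np.float64(133.53220092408347)) n [114, 140] top z 503.2
scene [(-120, 11, 116, 91, 1), (-90, 15, 168, 155, 4), (-80, 17, 204, 185, 6), (-70, 28, 251, 208, 8), (-60, 38, 292, 222, 8), (-50, 51, 339, 260, 10), (-40, 59, 397, 280, 11), (-30, 57, 448, 309, 12), (-20, 69, 476, 318, 12), (-10, 67, 505, 329, 9), (0, 69, 509, 340, 9), (10, 60, 494, 332, 10), (20, 57, 449, 333, 11), (30, 42, 404, 307, 10), (40, 32, 355, 263, 10), (50, 20, 228, 156, 48)]
 dark ang [-114.8 -108.9   54. ] 21
plate -1 445 x [-38.2 -10.7   7.3] y [-87.4  -1. ]
plate 1 749 x [-34.9  -7.2  31.3] y [ 2.5 88.1]
upr -1 109 x [-9.9  3.7 18.2] y [-70.9 -51.6]
upr 1 237 x [-10.1   2.6  17.1] y [50.6 83. ]
drumtop -1 259 x [-11.7   0.6  18.7] y [-38.1  -0.4]
drumtop 1 320 x [-12.2   0.8  18.8] y [ 0.6 39.4]
```

View pics/e.png

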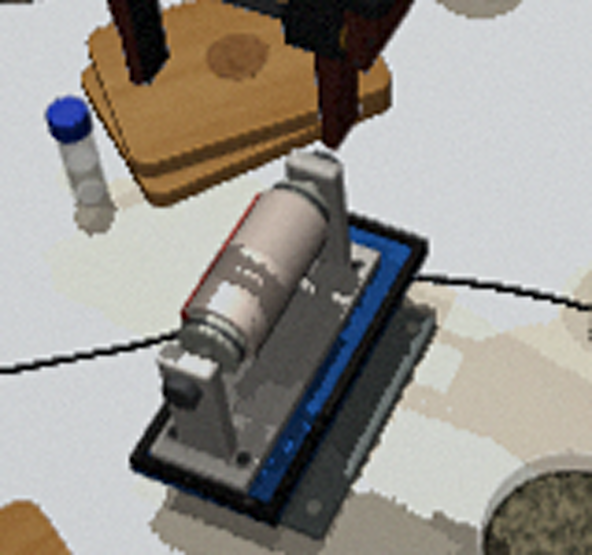

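```bash
python3 - <<'E'
from h import *
def T(C,t): return np.array(C)+rot(130.4,t).apply([0,0,18.7])
C=[517.5,262,125.2]
plan([((517.5,262,150),130.4,0),(T(C,0),130.4,0)],nd=3)
E
```

```text
-- [517.5 262.  150. ] 130.4 0 n 3
[[-0.004, 0.014, 0.35], [0.001, -0.008, 0.001]]
[[-0.002, 0.015, 0.35], [0.001, -0.008, 0.001]]
[[0.0, 0.015, 0.35], [0.001, -0.008, 0.001]]
-- [517.5 262.  106.5] 130.4 0 n 1
[[0.0, 0.0, 0.435], [0.0, 0.0, 0.0]]
```

jog_arm(commands=[[1, [0, 0.014, 0.35], [0, -0.008, 0]], [1, [0, 0.014, 0.35], [0, -0.008, 0]], [1, [0, 0.014, 0.35], [0, -0.008, 0]], [1, [0, 0, 0.22], [0, 0, 0]], [1, [0, 0, 0.22], [0, 0, 0]], [1, [0, 0, 0], [0, 0, 0]], [1, [0, 0, 0], [0, 0, 0]], [1, [0, 0, 0], [0, 0, 0]]])

```text
t: 15.7
ee_pos: [519.2, 263.5, 108.4]
orientation: [1.313, 2.85, 0.009]
ft_force: [0.5, -0.2, 0.7]
width: 87.9
grasp_force: 0.0
```

```bash
python3 -c "
from h import *
where()
"
```

```text
grasp pt [519.1 263.4 127.1] tool x 130.52 x slope -0.001 tilt -0.38 q [ 0.45  0.51  1.8   0.    0.82 -0.26] F [ 0.5 -0.2  0.7] w 87.9
```

jog_arm(commands=[[1, [0, -0.025, -0.002], [0.172, 0, 0]], [1, [0, -0.025, -0.002], [0.172, 0, 0]], [1, [0, -0.025, -0.002], [0.172, 0, 0]], [1, [0, -0.025, -0.002], [0.172, 0, 0]], [1, [0, -0.025, -0.002], [0.172, 0, 0]], [1, [0, -0.02, -0.001], [0.14, 0, 0]], [1, [0, 0, 0], [0, 0, 0]], [1, [0, 0, 0], [0, 0, 0]], [1, [0, 0, 0], [0, 0, 0]]])

```text
t: 16.6
ee_pos: [509.0, 254.8, 114.3]
orientation: [-1.109, -2.404, 0.984]
ft_force: [-0.1, -0.4, -0.4]
width: 87.7
grasp_force: 0.0
```

```bash
python3 -c "
from h import *
where()
"
```

```text
grasp pt [519.  263.3 127.7] tool x 130.51 x slope -0.001 tilt 44.48 q [ 0.52  0.87  1.32 -0.14  1.72 -0.16] F [-0.1 -0.4 -0.4] w 87.7
```

jog_arm(commands=[[1, [0, 0, 0.03], [0, 0, 0]], [-0.1, [0, 0, 0], [0, 0, 0]], [-1, [0, 0, 0], [0, 0, 0]], [-1, [0, 0, 0], [0, 0, 0]], [-1, [0, 0, 0], [0, 0, 0]], [-1, [0, 0, 0], [0, 0, 0]], [-1, [0, 0, 0], [0, 0, 0]], [-1, [0, 0, 0], [0, 0, 0]]])

```text
t: 17.4
ee_pos: [507.3, 253.5, 110.9]
orientation: [-1.107, -2.402, 0.987]
ft_force: [0.6, 0.9, -2.1]
width: 41.8
grasp_force: 30.0
```

jog_arm(commands=[[-1, [0, 0.025, -0.002], [-0.172, 0, 0]], [-1, [0, 0.025, -0.002], [-0.172, 0, 0]], [-1, [0, 0.025, -0.002], [-0.172, 0, 0]], [-1, [0, 0.025, -0.002], [-0.172, 0, 0]], [-1, [0, 0.025, -0.002], [-0.172, 0, 0]], [-1, [0, 0.02, -0.001], [-0.14, 0, 0]], [-1, [0, 0, 0], [0, 0, 0]], [-1, [0, 0, 0], [0, 0, 0]]])

```text
t: 18.2
ee_pos: [517.1, 261.7, 106.2]
orientation: [1.314, 2.851, 0.005]
ft_force: [1.3, 0.5, -0.7]
width: 41.5
grasp_force: 30.0
```

```bash
python3 -c "
from h import *
where()
"
```

```text
grasp pt [517.  261.7 124.9] tool x 130.5 x slope -0.0 tilt -0.23 q [ 0.45  0.51  1.81  0.    0.82 -0.26] F [ 1.3  0.5 -0.7] w 41.5
```

jog_arm(commands=[[1, [0, 0, 0], [0, 0, 0]], [1, [0, 0, 0], [0, 0, 0]], [1, [0, 0, 0], [0, 0, 0]], [1, [0, 0, 0], [0, 0, 0]], [1, [0, 0, 0], [0, 0, 0]], [1, [0, 0, -0.3], [0, 0, 0]], [1, [0, 0, -0.4], [0, 0, 0]], [1, [0, 0, -0.4], [0, 0, 0]], [1, [0, 0, -0.4], [0, 0, 0]], [1, [0, 0, -0.2], [0, 0, 0]]])

```text
t: 19.2
ee_pos: [517.6, 262.0, 279.7]
orientation: [1.312, 2.848, 0.013]
ft_force: [0.1, -0.2, -0.3]
width: 88.1
grasp_force: 0.0
```

```bash
python3 - <<'E'
from h import *
where()
plan([((540,20,290),130.4,0)])
E
```

```text
grasp pt [517.4 261.9 298.4] tool x 130.52 x slope -0.002 tilt -0.59 q [ 0.45  0.29  1.68  0.    1.16 -0.26] F [ 0.1 -0.2 -0.3] w 88.1
-- [540.  20. 290.] 130.4 0 n 6
[[-0.33, -0.23, -0.02], [0.002, 0.0, 0.0]]
[[-0.33, -0.23, -0.02], [0.002, 0.0, 0.0]]
[[-0.33, -0.23, -0.02], [0.002, 0.0, 0.0]]
[[-0.33, -0.23, -0.02], [0.002, 0.0, 0.0]]
[[-0.33, -0.23, -0.02], [0.002, 0.0, 0.0]]
[[-0.33, -0.23, -0.02], [0.002, 0.0, 0.0]]
```

jog_arm(commands=[[1, [-0.33, -0.23, -0.02], [0, 0, 0]], [1, [-0.33, -0.23, -0.02], [0, 0, 0]], [1, [-0.33, -0.23, -0.02], [0, 0, 0]], [1, [-0.33, -0.23, -0.02], [0, 0, 0]], [1, [-0.33, -0.23, -0.02], [0, 0, 0]], [1, [-0.33, -0.23, -0.02], [0, 0, 0]], [1, [0, 0, 0], [0, 0, 0]]])

```text
t: 19.9
ee_pos: [540.4, 17.4, 287.5]
orientation: [1.319, 2.847, 0.007]
ft_force: [-0.4, -0.2, -0.5]
width: 87.6
grasp_force: 0.0
```

```bash
cat >> h.py <<'E'
def check(tag):
    I=[]
    for n in("top","scene"):
        d=get_image(n);P=pts(d);im=d["image"].astype(int)
        try:c,a=frame(P,[516.8,263],130.3,50)
        except Exception as e:print(e);c,a=np.array([517,262]),130.3
        cs,as_=np.array([516.2,258.3]),130.3
        xs,ys=local(c,cs,as_);print(n,"offset from stand x,y",np.round([xs,ys],1),"rot",round(a-as_,1))
        x,y=local(P,c,a)
        # red pixels -> rays onto the drum cylinder (axis through c, z=125)
        r=im[...,2]-im[...,:2].max(-1)
        X,Y=local(P,c,a);m=(r>40)&(abs(Y)<45)&(abs(X)<45)&(P[...,2]>90)&(P[...,2]<170)
        v,u=np.nonzero(m);K=np.array(d["intrinsics"])
        if len(u)<5:print(n,"red px",len(u));continue
        ray=(np.linalg.inv(K)@np.stack([u,v,np.ones(len(u))]))
        ray=(Rm(d["orientation"])@ray).T;E=np.array(d["eye"])
        ar=np.radians(a);nn=np.array([np.sin(ar),-np.cos(ar)])
        ex,ez=(E[:2]-c)@nn,E[2]-125.3;dx,dz=ray[:,:2]@nn,ray[:,2]
        A=dx**2+dz**2;B=ex*dx+ez*dz;C=ex**2+ez**2-441;q=B*B-A*C;t=(-B-np.sqrt(np.maximum(q,0)))/A
        an=np.degrees(np.arctan2(ex+t*dx,ez+t*dz));dp=np.degrees(np.arctan2(X[m],P[...,2][m]-125.3))
        print(n,"red px",len(u),"ray ang 5/50/95",np.percentile(an,[5,50,95]).round(1),"mean",an.mean().round(1),"depth ang",np.median(dp).round(1),"miss",(q<0).sum(),"view",np.degrees(np.arctan2(ex,ez)).round(1))
        I.append(d["image"][170:270,180:300] if n=="top" else d["image"][190:320,145:301])
    cv2.imwrite(f"pics/{tag}.png",np.vstack([cv2.resize(i,(480,400 if i.shape[0]==130 else 200*2-200),interpolation=cv2.INTER_CUBIC) for i in I])) if I else 0
E
python3 -c "
from h import *
check('f')"
```

```text
c [515.8 265.4] a 129.9 span 132.8 drum axis (array([515.01013747, 264.68276524]), np.float64(130.0612269314274)) n [70, 67] top z 149.8
top offset from stand x,y [4.3 5.7] rot -0.4
top red px 100 ray ang 5/50/95 [14.6 25.2 37.9] mean 25.8 depth ang 21.0 miss 0 view -8.6
c [516.5 264.6] a 130.1 span 131.8 drum axis (array([511.5948155 , 262.55364597]), np.float64(130.5603706657209)) n [131, 139] top z 150.2
scene offset from stand x,y [4.3 4.6] rot -0.2
scene red px 147 ray ang 5/50/95 [17.6 30.2 53.4] mean 32.1 depth ang 18.6 miss 0 view -24.0
```

```bash
python3 - <<'E'
from h import *
for n in("top","scene"):
    P=pts(get_image(n));x,y=local(P,[516.2,265],130.1);z=P[...,2];xs,ys=local(P,[516.2,258.3],130.3)
    for sg in(-1,1):
        k=(abs(x)<13)&(abs(y-sg*66)<5)&(z>125);print(n,sg,"upr",k.sum(),np.median(z[k]).round(1))
        for sx in(-1,1):
            k=(abs(x-sx*20)<6)&(abs(y-sg*40)<35)&(z<75)&(z>40);print("  plate",sx,k.sum(),np.median(z[k]).round(1) if k.any() else 0)
    k=(abs(y)<36)&(abs(x)<3)&(z>125);print("drum top",np.median(z[k]).round(1))
    k=(abs(xs+32)<3)&(abs(ys)<80)&(z<75)&(z>40);print("stand surface -x strip",np.median(z[k]).round(1))
import pickle
P=pts(pickle.load(open("top.pkl","rb")));x,y=local(P,[611.4,6.8],48.2)
k=(abs(y)<36)&(abs(x)<3);print("orig drum top",np.median(P[...,2][k]), [np.median(P[...,2][(abs(x)<13)&(abs(y-s*66)<5)&(P[...,2]>75)]) for s in(-1,1)])
E
```

```text
top -1 upr 38 140.0
  plate -1 125 53.1
  plate 1 16 64.3
top 1 upr 41 140.4
  plate -1 125 54.6
  plate 1 4 64.4
drum top 146.9
stand surface -x strip 49.2
scene -1 upr 44 142.6
  plate -1 216 55.9
  plate 1 0 0
scene 1 upr 55 142.9
  plate -1 262 56.4
  plate 1 19 67.3
drum top 149.1
stand surface -x strip 50.9
orig drum top 95.26267689630708 [np.float64(89.79279604092972), np.float64(87.93260842925315)]
```

View pics/f.png

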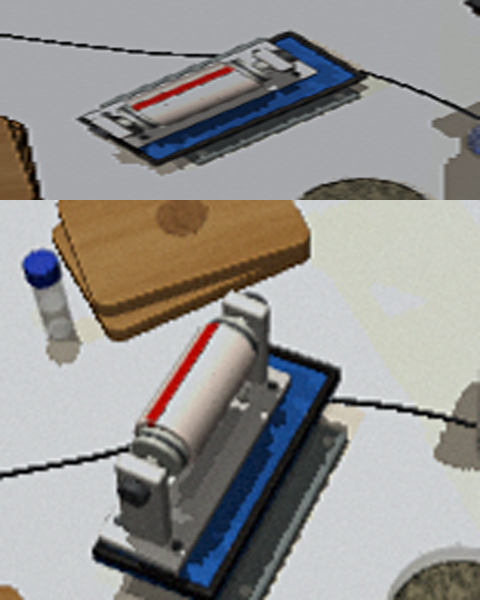

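```bash
python3 - <<'E'
from h import *
for n in("top","scene"):
    d=get_image(n);P=pts(d);x,y=local(P,[516.2,258.3],130.3);z=P[...,2];g=cv2.cvtColor(d["image"],cv2.COLOR_BGR2HSV)
    for Y0,Y1 in((-90,-20),(20,90)):
      for x0 in range(-44,48,4):
        k=(x>=x0)&(x<x0+4)&(y>Y0)&(y<Y1)&(z<75)&(z>35)
        if k.sum()>4:print(n,Y0,x0,k.sum(),"z",np.percentile(z[k],[20,50,80]).round(1),"sat",int(np.median(g[...,1][k])),"val",int(np.median(g[...,2][k])))
    for sg in (-1,1):
        for yy in range(70,100,3):
            k=(abs(x)<25)&(y*sg>=yy)&(y*sg<yy+3)&(z<75)&(z>35)
            if k.sum()>3:print("  end",sg,yy,k.sum(),np.median(z[k]).round(1),int(np.median(g[...,2][k])))
    d=d["image"];np.save(n+"_img.npy",d)
a=np.load("top_img.npy")[170:270,190:290]
cv2.imwrite("pics/g.png",cv2.resize(a,(700,600) and (600,600),interpolation=cv2.INTER_CUBIC))
E
```

```text
top -90 -44 28 z [47.9 51.  54.4] sat 20 val 21
top -90 -40 38 z [52.2 54.5 56.6] sat 34 val 37
top -90 -36 36 z [46.9 49.9 52.6] sat 196 val 115
top -90 -32 39 z [47.5 50.2 51.8] sat 198 val 121
top -90 -28 37 z [47.1 49.4 51.6] sat 197 val 121
top -90 -24 38 z [47.5 49.2 51.6] sat 199 val 117
top -90 -20 34 z [46.5 49.8 51.6] sat 202 val 116
top -90 -16 50 z [49.8 56.3 60.7] sat 23 val 87
top -90 -12 39 z [52.1 59.  61.8] sat 11 val 95
top -90 -8 36 z [52.6 59.7 62.9] sat 12 val 90
top -90 -4 21 z [51.2 60.5 62.8] sat 11 val 107
top -90 0 20 z [47.2 53.  61.2] sat 145 val 130
top -90 4 18 z [49.7 55.2 60.6] sat 155 val 110
top -90 8 12 z [46.  53.9 55.5] sat 196 val 131
top -90 12 9 z [47.8 51.5 51.9] sat 198 val 128
top -90 16 8 z [48.1 49.5 52.6] sat 199 val 126
top -90 20 13 z [47.8 49.8 61.8] sat 198 val 126
top -90 24 17 z [48.8 51.7 63.6] sat 172 val 123
top -90 28 20 z [50.8 61.4 64.3] sat 9 val 137
top -90 32 30 z [51.8 63.4 64.8] sat 9 val 153
top -90 36 32 z [54.3 63.  64.9] sat 9 val 145
top -90 40 10 z [52.8 54.2 57.1] sat 7 val 82
top 20 -44 29 z [47.8 53.2 54.5] sat 2
[... 2468 characters left out ...]
scene 20 16 25 z [62.2 64.1 67.8] sat 15 val 111
scene 20 20 20 z [60.9 63.8 67. ] sat 17 val 109
scene 20 24 19 z [55.3 63.6 65.4] sat 8 val 185
scene 20 28 21 z [63.4 65.2 66. ] sat 7 val 151
scene 20 32 26 z [62.7 65.8 67.1] sat 9 val 160
scene 20 36 27 z [59.7 64.6 66.4] sat 7 val 204
  end -1 70 13 52.0 135
  end -1 73 7 52.1 130
  end -1 76 4 51.9 133
  end -1 79 19 50.7 132
  end -1 82 17 51.7 146
  end -1 85 22 51.3 134
  end -1 88 39 53.9 21
  end -1 91 16 55.8 81
  end -1 94 4 54.6 128
  end 1 70 22 60.3 64
  end 1 73 27 60.3 69
  end 1 76 48 63.3 80
  end 1 79 47 63.0 119
  end 1 82 42 62.4 123
  end 1 85 66 59.8 101
  end 1 88 37 55.6 27
  end 1 91 92 51.6 15
  end 1 94 7 52.9 13
```

View pics/g.png

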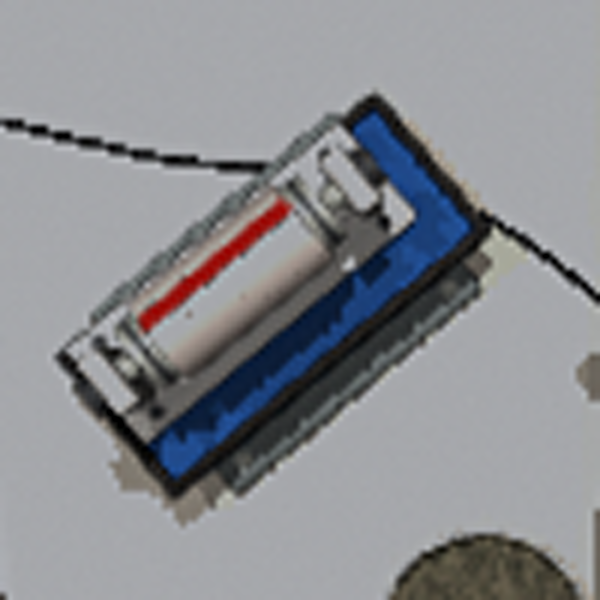

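The plate's far edge rests on the far rim: z rises from 59 to 65 across it, and it is about 12 mm off centre. It needs re-seating, so I'll regrip vertically, lift and shift it.

```bash
python3 - <<'E'
from h import *
plan([((516.2,264.5,280),130.4,0),((516.2,264.5,160),130.4,0),((516.2,264.5,107.5),130.4,0)])
E
```

```text
-- [516.2 264.5 280. ] 130.4 0 n 6
[[0.33, 0.23, 0.01], [0.001, 0.0, 0.001]]
[[0.33, 0.23, 0.01], [0.001, 0.0, 0.001]]
[[0.33, 0.23, 0.01], [0.001, 0.0, 0.001]]
[[0.33, 0.23, 0.01], [0.001, 0.0, 0.001]]
[[0.33, 0.23, 0.01], [0.001, 0.0, 0.001]]
[[0.33, 0.23, 0.01], [0.001, 0.0, 0.001]]
-- [516.2 264.5 160. ] 130.4 0 n 3
[[0.0, 0.0, 0.4], [0.0, 0.0, 0.0]]
[[0.0, 0.0, 0.4], [0.0, 0.0, 0.0]]
[[0.0, 0.0, 0.4], [0.0, 0.0, 0.0]]
-- [516.2 264.5 107.5] 130.4 0 n 2
[[0.0, 0.0, 0.26], [0.0, 0.0, 0.0]]
[[0.0, 0.0, 0.26], [0.0, 0.0, 0.0]]
```

jog_arm(commands=[[1, [0.33, 0.23, 0.01], [0, 0, 0]], [1, [0.33, 0.23, 0.01], [0, 0, 0]], [1, [0.33, 0.23, 0.01], [0, 0, 0]], [1, [0.33, 0.23, 0.01], [0, 0, 0]], [1, [0.33, 0.23, 0.01], [0, 0, 0]], [1, [0.33, 0.23, 0.01], [0, 0, 0]], [1, [0, 0, 0.4], [0, 0, 0]], [1, [0, 0, 0.4], [0, 0, 0]], [1, [0, 0, 0], [0, 0, 0]], [1, [0, 0, 0], [0, 0, 0]]])

```text
t: 21.2
ee_pos: [516.3, 262.3, 202.0]
orientation: [1.312, 2.852, 0.006]
ft_force: [1.2, -0.1, 0.7]
width: 87.6
grasp_force: 0.0
```

```bash
python3 - <<'E'
from h import *
where()
plan([((516.2,264.5,107.5),130.4,0)],nd=3)
E
```

```text
grasp pt [516.3 262.2 220.7] tool x 130.59 x slope -0.0 tilt -0.24 q [ 0.45  0.38  1.75  0.    1.01 -0.26] F [ 1.2 -0.1  0.7] w 87.6
-- [516.2 264.5 107.5] 130.4 0 n 3
[[0.006, 0.003, 0.315], [0.002, 0.0, 0.001]]
[[0.006, 0.004, 0.315], [0.002, 0.0, 0.001]]
[[0.006, 0.004, 0.315], [0.002, 0.0, 0.001]]
```

Descend, grip, lift 35 mm.

jog_arm(commands=[[1, [0.006, 0.004, 0.3], [0, 0, 0]], [1, [0.006, 0.004, 0.3], [0, 0, 0]], [1, [0.006, 0.004, 0.2], [0, 0, 0]], [1, [0, 0, 0.14], [0, 0, 0]], [1, [0, 0, 0], [0, 0, 0]], [-0.1, [0, 0, 0], [0, 0, 0]], [-1, [0, 0, 0], [0, 0, 0]], [-1, [0, 0, 0], [0, 0, 0]], [-1, [0, 0, 0], [0, 0, 0]], [-1, [0, 0, 0], [0, 0, 0]]])

```text
t: 22.2
ee_pos: [517.2, 264.2, 108.3]
orientation: [1.313, 2.85, 0.009]
ft_force: [-0.2, -0.2, -0.7]
width: 51.3
grasp_force: 0.0
```

jog_arm(commands=[[-1, [0, 0, 0], [0, 0, 0]], [-1, [0, 0, 0], [0, 0, 0]], [-1, [0, 0, -0.1], [0, 0, 0]], [-1, [0, 0, -0.1], [0, 0, 0]], [-1, [0, 0, -0.15], [0, 0, 0]], [-1, [0, 0, 0], [0, 0, 0]], [-1, [0, 0, 0], [0, 0, 0]]])

```text
t: 22.9
ee_pos: [517.1, 264.1, 143.6]
orientation: [1.313, 2.85, 0.009]
ft_force: [0.1, 0.4, -3.9]
width: 41.5
grasp_force: 30.0
```

```bash
python3 - <<'E'
from h import *
where()
C=get_obs();M=Rm(C["orientation"]);C=C["ee_pos"]-18.7*M[:,2]
d=get_image("scene");P=pts(d);x,y=local(P,C[:2],130.4);z=P[...,2]-C[2]+75
xs,ys=local(C,np.array([516.2,258.3]),130.3);print("grip offset on stand",np.round([xs,ys],1))
for x0 in range(-32,36,4):
    k=(x>=x0)&(x<x0+4)&(y>10)&(y<90)&(z<20)&(z>-8)
    if k.sum()>4:print(x0,k.sum(),np.percentile(z[k],[20,50,80]).round(1))
k=(abs(x)<40)&(abs(y)<95)&(z>0)&(z<14);rect(P,k,"plate");print(np.percentile(y[k],[1,99]),np.percentile(x[k],[1,99]))
k=(abs(x)<30)&(y>50)&(y<80)&(z>20)&(z<60);p=np.polyfit(z[k],x[k],1);print("upright lean deg",np.degrees(np.arctan(p[0])),k.sum())
E
```

```text
grasp pt [517.  264.1 162.3] tool x 130.52 x slope -0.001 tilt -0.4 q [ 0.45  0.46  1.79  0.    0.89 -0.26] F [ 0.1  0.4 -3.9] w 41.5
grip offset on stand [4.3 3.9]
-24 86 [4.9 8.  9.8]
-20 79 [ 8.4  9.8 11. ]
-16 77 [ 8.8 10.1 11.1]
-12 92 [ 9.5 10.4 12.3]
-8 65 [ 9.7 11.  12.2]
-4 64 [10.1 11.2 12.9]
0 50 [ 9.9 11.3 13. ]
4 43 [10.9 12.  13. ]
8 27 [ 9.5 11.9 13.2]
12 17 [11.9 12.4 14.1]
16 18 [11.8 13.4 14.1]
20 17 [12.5 13.1 14.3]
24 26 [12.5 14.1 14.9]
28 27 [13.9 14.7 15.6]
32 5 [12.9 13.3 14.4]
plate 955 c [513.2 275. ] size [ 55.8 146.7] long-axis deg 129.3 z [ 92.6  97.7 100.5]
[-57.73335577  83.51450008] [-22.38798553  27.57810046]
upright lean deg -9.834433108597374 172
```

jog_arm(commands=[[-1, [-0.035, -0.03, 0], [0.06, 0, 0]], [-1, [-0.035, -0.031, 0], [0.062, 0, 0]], [-1, [0, 0, 0], [0, 0, 0]], [-1, [0, 0, 0], [0, 0, 0]], [-1, [0, 0, 0], [0, 0, 0]]])

```text
t: 23.45
ee_pos: [516.3, 254.6, 142.6]
orientation: [-1.298, -2.817, 0.127]
ft_force: [0.5, 1.6, -4.5]
width: 41.2
grasp_force: 30.0
```

```bash
cat >> h.py <<'E'
def hang():
    where()
    C=get_obs();M=Rm(C["orientation"]);C=C["ee_pos"]-18.7*M[:,2]
    d=get_image("scene");P=pts(d);x,y=local(P,C[:2],130.4);z=P[...,2]-C[2]+75
    xs,ys=local(C,np.array([516.2,258.3]),130.3);print("grip offset on stand",np.round([xs,ys],1))
    for x0 in range(-32,36,4):
        k=(x>=x0)&(x<x0+4)&(y>10)&(y<90)&(z<20)&(z>2)
        if k.sum()>4:print(x0,k.sum(),np.percentile(z[k],[20,50,80]).round(1))
    k=(abs(x)<40)&(abs(y)<95)&(z>3)&(z<14);print("plate y,x",np.percentile(y[k],[1,99]).round(1),np.percentile(x[k],[1,99]).round(1))
E
python3 -c "
from h import *
hang()"
```

```text
grasp pt [517.5 255.7 161.2] tool x 130.51 x slope -0.0 tilt 5.16 q [ 0.45  0.49  1.74 -0.03  1.   -0.24] F [ 0.5  1.6 -4.5] w 41.2
grip offset on stand [-0.7 -2.8]
-32 81 [ 6.4  9.  12.1]
-28 78 [10.6 11.8 12.8]
-24 80 [10.9 11.9 13.2]
-20 78 [10.9 12.2 13.4]
-16 71 [11.1 12.3 13.4]
-12 59 [10.5 11.6 12.9]
-8 61 [10.2 12.  13. ]
-4 52 [10.2 11.3 12.3]
0 47 [10.3 11.3 13.5]
4 40 [ 9.9 11.3 13. ]
8 26 [10.5 12.1 13.3]
12 17 [ 9.5 11.  13. ]
16 20 [ 9.5 11.2 11.9]
20 20 [ 9.1 11.  12.9]
24 12 [ 8.9  9.9 10.7]
plate y,x [-67.9  83.5] [-30.1  23.7]
```

jog_arm(commands=[[-1, [0, 0.02, 0.1], [0, 0, 0]], [-1, [0, 0.02, 0.1], [0, 0, 0]], [-1, [0, 0.01, 0.1], [0, 0, 0]], [-1, [0, 0, 0.02], [0, 0, 0]], [-1, [0, 0, 0], [0, 0, 0]], [-1, [0, 0, 0], [0, 0, 0]], [-1, [0, 0, 0], [0, 0, 0]]])

```text
t: 24.2
ee_pos: [518.7, 256.2, 111.0]
orientation: [-1.298, -2.817, 0.127]
ft_force: [-0.5, 0.3, -3.6]
width: 41.8
grasp_force: 30.0
```

```bash
python3 -c "
from h import *
hang()" | grep -v "^[-0-9]"
```

```text
grasp pt [519.9 257.3 129.6] tool x 130.52 x slope -0.001 tilt 5.12 q [ 0.45  0.54  1.74 -0.03  0.94 -0.24] F [-0.5  0.3 -3.6] w 41.8
grip offset on stand [ 2.2 -3.2]
plate y,x [-67.8  83.6] [-30.4  25.5]
```

jog_arm(commands=[[-1, [0, 0, 0.01], [0, 0, 0]], [-1, [0, 0, 0.01], [0, 0, 0]], [-1, [0, 0, 0], [0, 0, 0]], [-1, [0, 0, 0], [0, 0, 0]]])

```text
t: 24.65
ee_pos: [518.2, 255.9, 108.7]
orientation: [-1.298, -2.817, 0.127]
ft_force: [-0.5, 0.1, -4.2]
width: 41.2
grasp_force: 30.0
```

jog_arm(commands=[[-1, [0, 0, 0.01], [0, 0, 0]], [-1, [0, 0, 0.007], [0, 0, 0]], [-1, [0, 0, 0], [0, 0, 0]], [-1, [0, 0, 0], [0, 0, 0]]])

```text
t: 25.05
ee_pos: [518.1, 255.8, 107.0]
orientation: [-1.298, -2.817, 0.127]
ft_force: [0.2, 0.5, -4.1]
width: 41.2
grasp_force: 30.0
```

```bash
python3 -c "
from h import *
where()"
```

```text
grasp pt [519.4 256.9 125.6] tool x 130.52 x slope -0.0 tilt 5.17 q [ 0.45  0.55  1.75 -0.03  0.94 -0.24] F [ 0.2  0.5 -4.1] w 41.2
```

jog_arm(commands=[[-1, [0, 0, 0.01], [0, 0, 0]], [-1, [0, 0, 0], [0, 0, 0]], [-1, [0, 0, 0], [0, 0, 0]]])

```text
t: 25.35
ee_pos: [518.0, 255.8, 105.9]
orientation: [-1.298, -2.817, 0.127]
ft_force: [0.2, -0.4, -4.0]
width: 41.2
grasp_force: 30.0
```

jog_arm(commands=[[-1, [0, 0, 0.01], [0, 0, 0]], [-1, [0, 0, 0], [0, 0, 0]], [-1, [0, 0, 0], [0, 0, 0]]])

```text
t: 25.65
ee_pos: [517.9, 255.6, 105.6]
orientation: [-1.298, -2.817, 0.128]
ft_force: [-2.7, -2.0, 5.7]
width: 41.8
grasp_force: 30.0
```

jog_arm(commands=[[1, [0, 0, 0], [0, 0, 0]], [1, [0, 0, 0], [0, 0, 0]], [1, [0, 0, 0], [0, 0, 0]], [1, [0, 0, 0], [0, 0, 0]], [1, [0, 0, 0], [0, 0, 0]], [1, [0, 0.01, -0.3], [-0.115, 0, 0]], [1, [0, 0, -0.4], [0, 0, 0]], [1, [0, 0, -0.4], [0, 0, 0]], [1, [0, 0, -0.4], [0, 0, 0]], [1, [0, 0, -0.3], [0, 0, 0]]])

```text
t: 26.65
ee_pos: [521.2, 258.4, 287.6]
orientation: [1.314, 2.851, 0.003]
ft_force: [0.4, -0.6, 0.2]
width: 87.8
grasp_force: 0.0
```

jog_arm(commands=[[1, [-0.33, -0.23, 0], [0, 0, 0]], [1, [-0.33, -0.23, 0], [0, 0, 0]], [1, [-0.33, -0.23, 0], [0, 0, 0]], [1, [-0.33, -0.23, 0], [0, 0, 0]], [1, [-0.33, -0.23, 0], [0, 0, 0]], [1, [-0.33, -0.23, 0], [0, 0, 0]], [1, [0, 0, 0], [0, 0, 0]]])

```text
t: 27.35
ee_pos: [544.6, 14.2, 284.9]
orientation: [1.32, 2.849, -0.001]
ft_force: [-0.2, 0.8, 0.3]
width: 87.9
grasp_force: 0.0
```

```bash
cat >> h.py <<'E'
def seat():
    for n in("top","scene"):
        d=get_image(n);P=pts(d);x,y=local(P,[516.2,258.3],130.3);z=P[...,2];g=cv2.cvtColor(d["image"],cv2.COLOR_BGR2HSV)
        gray=(g[...,1]<60)&(z<75)&(z>57.5)&(abs(x)<45)&(abs(y)<95)
        print(n,"plate x",np.percentile(x[gray],[1,99]).round(1),"y",np.percentile(y[gray],[1,99]).round(1),[(x0,np.median(z[k]).round(1)) for x0 in range(-32,36,8) for k in[gray&(x>=x0)&(x<x0+8)] if k.sum()>6],[(y0,np.median(z[k]).round(1)) for y0 in range(-90,90,20) for k in[gray&(y>=y0)&(y<y0+20)] if k.sum()>6])
E
python3 -c "
from h import *
where();check('h');seat()"
```

```text
grasp pt [544.6  14.3 303.6] tool x 130.28 x slope -0.002 tilt 0.01 q [ 0.01  0.24  1.75 -0.    1.16 -0.7 ] F [-0.2  0.8  0.3] w 87.9
c [515.4 258.6] a 130.0 span 134.6 drum axis (array([513.64631517, 257.28354816]), np.float64(130.7913148588081)) n [64, 66] top z 147.5
top offset from stand x,y [-0.4  0.8] rot -0.3
top red px 99 ray ang 5/50/95 [13.7 24.2 36.3] mean 24.5 depth ang 24.2 miss 0 view -8.4
c [513.1 259.6] a 129.8 span 135.6 drum axis (array([508.21722835, 257.95929061]), np.float64(129.34672274479115)) n [104, 153] top z 147.7
scene offset from stand x,y [-1.5  3. ] rot -0.5
scene red px 139 ray ang 5/50/95 [17.9 29.6 49.9] mean 31.4 depth ang 23.9 miss 0 view -23.7
top plate x [-40.7  38.1] y [-89.8  89.5] [(-32, np.float64(60.3)), (-24, np.float64(60.4)), (-16, np.float64(60.3)), (-8, np.float64(60.6)), (0, np.float64(59.0)), (16, np.float64(60.0)), (24, np.float64(60.5))] [(-90, np.float64(59.5)), (-70, np.float64(60.4)), (-50, np.float64(60.3)), (-30, np.float64(60.4)), (-10, np.float64(60.2)), (10, np.float64(59.5)), (30, np.float64(60.1)), (50, np.float64(60.3)), (70, np.float64(59.3))]
scene plate x [-40.2  24.8] y [-76.5  80.6] [(-32, np.float64(60.6)), (-24, np.float64(61.0)), (-16, np.float64(61.1)), (-8, np.float64(61.1)), (0, np.float64(61.1)), (8, np.float64(61.7)), (16, np.float64(61.0)), (24, np.float64(61.2))] [(-90, np.float64(60.6)), (-70, np.float64(61.4)), (-50, np.float64(60.9)), (-30, np.float64(60.8)), (-10, np.float64(61.0)), (10, np.float64(60.8)), (30, np.float64(61.1)), (50, np.float64(61.1)), (70, np.float64(61.2))]
```

View pics/h.png

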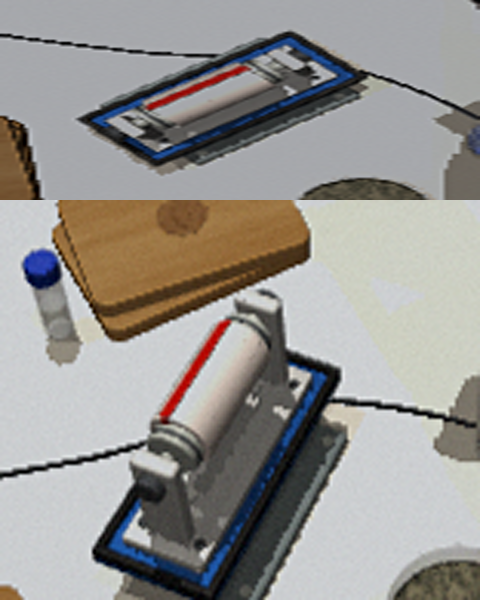

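Now flat and centred, with red at about +25°. Final turn: lean to +25°, grip, turn back to 0.

```bash
python3 - <<'E'
from h import *
plan([((515.5,258.5,285),130.2,0)])
E
```

```text
-- [515.5 258.5 285. ] 130.2 0 n 6
[[0.33, 0.22, -0.0], [0.0, 0.0, 0.001]]
[[0.34, 0.22, -0.0], [0.0, 0.0, 0.001]]
[[0.34, 0.22, -0.0], [0.0, 0.0, 0.001]]
[[0.34, 0.22, -0.0], [0.0, 0.0, 0.001]]
[[0.34, 0.22, -0.0], [0.0, 0.0, 0.001]]
[[0.34, 0.22, -0.0], [0.0, 0.0, 0.001]]
```

jog_arm(commands=[[1, [0.33, 0.22, 0], [0, 0, 0]], [1, [0.34, 0.22, 0], [0, 0, 0]], [1, [0.34, 0.22, 0], [0, 0, 0]], [1, [0.34, 0.22, 0], [0, 0, 0]], [1, [0.34, 0.22, 0], [0, 0, 0]], [1, [0.34, 0.22, 0], [0, 0, 0]], [1, [0, 0, 0.4], [0, 0, 0]], [1, [0, 0, 0.4], [0, 0, 0]], [1, [0, 0, 0], [0, 0, 0]], [1, [0, 0, 0], [0, 0, 0]]])

```text
t: 28.55
ee_pos: [512.3, 258.9, 205.0]
orientation: [-1.313, -2.854, 0.002]
ft_force: [-0.4, 0.4, 0.9]
width: 88.0
grasp_force: 0.0
```

```bash
python3 - <<'E'
from h import *
where()
plan([((515.7,258.5,106.3),130.2,0)],nd=3)
E
```

```text
grasp pt [512.3 259.  223.7] tool x 130.6 x slope -0.0 tilt 0.06 q [ 0.45  0.37  1.76 -0.    1.01 -0.26] F [-0.4  0.4  0.9] w 88.0
-- [515.7 258.5 106.3] 130.2 0 n 3
[[-0.008, 0.008, 0.329], [-0.0, 0.0, 0.003]]
[[-0.008, 0.008, 0.329], [-0.0, 0.0, 0.003]]
[[-0.008, 0.008, 0.329], [-0.0, 0.0, 0.003]]
```

jog_arm(commands=[[1, [-0.008, 0.008, 0.33], [0, 0, 0]], [1, [-0.008, 0.008, 0.33], [0, 0, 0]], [1, [-0.008, 0.008, 0.2], [0, 0, 0]], [1, [0, 0, 0.127], [0, 0, 0]], [1, [0, -0.027, -0.002], [0.185, 0, 0]], [1, [0, -0.027, -0.002], [0.185, 0, 0]], [1, [0, -0.027, -0.002], [0.185, 0, 0]], [1, [0, 0, 0], [0, 0, 0]], [1, [0, 0, 0], [0, 0, 0]], [1, [0, 0, 0], [0, 0, 0]]])

```text
t: 29.55
ee_pos: [510.4, 252.6, 108.8]
orientation: [-1.216, -2.638, 0.58]
ft_force: [1.3, -1.0, -0.2]
width: 87.8
grasp_force: 0.0
```

```bash
python3 - <<'E'
from h import *
where()
o=get_obs();M=Rm(o["orientation"]);C=o["ee_pos"]-18.7*M[:,2]
print("shift to drum, tool axes, mm",(M.T@(np.array([515.7,258.6,125])-C)).round(1))
E
```

```text
grasp pt [516.3 257.7 125.8] tool x 130.51 x slope -0.001 tilt 24.76 q [ 0.49  0.69  1.54 -0.09  1.34 -0.18] F [ 1.3 -1.  -0.2] w 87.8
shift to drum, tool axes, mm [1.1 0.5 0.7]
```

jog_arm(commands=[[-0.1, [0, 0, 0.007], [0, 0, 0]], [-1, [0, 0, 0], [0, 0, 0]], [-1, [0, 0, 0], [0, 0, 0]], [-1, [0, 0, 0], [0, 0, 0]], [-1, [0, 0, 0], [0, 0, 0]], [-1, [0, 0, 0], [0, 0, 0]], [-1, [0, 0, 0], [0, 0, 0]]])

```text
t: 30.25
ee_pos: [510.3, 252.6, 107.1]
orientation: [-1.215, -2.637, 0.583]
ft_force: [0.1, -0.2, -0.8]
width: 41.2
grasp_force: 30.0
```

jog_arm(commands=[[-1, [0, 0.018, -0.001], [-0.124, 0, 0]], [-1, [0, 0.018, -0.001], [-0.124, 0, 0]], [-1, [0, 0.018, -0.001], [-0.124, 0, 0]], [-1, [0, 0.018, -0.001], [-0.124, 0, 0]], [-1, [0, 0.009, 0], [-0.06, 0, 0]], [-1, [0, 0, 0], [0, 0, 0]], [-1, [0, 0, 0], [0, 0, 0]], [-1, [0, 0, 0], [0, 0, 0]]])

```text
t: 31.05
ee_pos: [516.6, 258.0, 105.5]
orientation: [1.314, 2.853, 0.0]
ft_force: [1.5, 0.6, 0.6]
width: 41.6
grasp_force: 30.0
```

```bash
python3 - <<'E'
from h import *
where()
E
```

```text
grasp pt [516.6 258.  124.2] tool x 130.53 x slope -0.001 tilt -0.03 q [ 0.44  0.51  1.81 -0.    0.82 -0.26] F [1.5 0.6 0.6] w 41.6
```

jog_arm(commands=[[1, [0, 0, 0], [0, 0, 0]], [1, [0, 0, 0], [0, 0, 0]], [1, [0, 0, 0], [0, 0, 0]], [1, [0, 0, 0], [0, 0, 0]], [1, [0, 0, 0], [0, 0, 0]], [1, [0, 0, -0.3], [0, 0, 0]], [1, [0, 0, -0.4], [0, 0, 0]], [1, [0, 0, -0.4], [0, 0, 0]], [1, [0, 0, -0.4], [0, 0, 0]], [1, [0, 0, -0.3], [0, 0, 0]]])

```text
t: 32.05
ee_pos: [516.3, 257.7, 288.3]
orientation: [1.314, 2.851, 0.004]
ft_force: [0.4, 0.1, 0.9]
width: 87.8
grasp_force: 0.0
```

jog_arm(commands=[[1, [-0.33, -0.23, 0], [0, 0, 0]], [1, [-0.33, -0.23, 0], [0, 0, 0]], [1, [-0.33, -0.23, 0], [0, 0, 0]], [1, [-0.33, -0.23, 0], [0, 0, 0]], [1, [-0.33, -0.23, 0], [0, 0, 0]], [1, [-0.33, -0.23, 0], [0, 0, 0]], [1, [0, 0, 0], [0, 0, 0]]])

```text
t: 32.75
ee_pos: [539.8, 13.6, 285.6]
orientation: [1.32, 2.849, -0.0]
ft_force: [-0.2, 0.2, 0.7]
width: 88.0
grasp_force: 0.0
```

```bash
python3 - <<'E'
from h import *
check('k');seat()
# red line centre against the uprights' and drum's mid-line, depth based
for n in("top","scene"):
    d=get_image(n);P=pts(d);im=d["image"].astype(int)
    x,y=local(P,[515.4,258.8],130.1);z=P[...,2]
    D=(abs(y)<36)&(z>112)&(z<155)&(abs(x)<26);r=(im[...,2]-im[...,:2].max(-1)>40)&D
    A=np.c_[2*x[D],2*z[D],np.ones(D.sum())];s=np.linalg.lstsq(A,x[D]**2+z[D]**2,rcond=None)[0];R0=np.sqrt(s[2]+s[0]**2+s[1]**2)
    print(n,"fit circle x,z,R",s[:2].round(1),R0.round(1),"red ang",np.degrees(np.arctan2(x[r]-s[0],z[r]-s[1])).mean().round(1),"red x",x[r].mean().round(2),"upr x",[x[(abs(y-q*66)<5)&(z>134)&(z<146)&(abs(x)<18)].mean().round(2) for q in(-1,1)])
E
```

```text
c [513.8 260.4] a 130.0 span 134.3 drum axis (array([512.46270877, 259.52611961]), np.float64(130.47146550088107)) n [60, 70] top z 148.3
top offset from stand x,y [-0.5  3.1] rot -0.3
top red px 107 ray ang 5/50/95 [-9.   1.3 11.4] mean 1.2 depth ang 2.4 miss 0 view -8.4
c [513.9 260.5] a 130.4 span 134.0 drum axis (array([508.25979005, 258.79755449]), np.float64(129.05404303548457)) n [102, 153] top z 148.4
scene offset from stand x,y [-0.4  3.2] rot 0.1
scene red px 168 ray ang 5/50/95 [-9.4  0.7 11.8] mean 0.9 depth ang -0.9 miss 0 view -23.5
top plate x [-39.3  39.6] y [-89.8  92.2] [(-32, np.float64(60.0)), (-24, np.float64(60.0)), (-16, np.float64(60.2)), (-8, np.float64(60.2)), (16, np.float64(60.2)), (24, np.float64(59.6)), (32, np.float64(58.6))] [(-90, np.float64(59.5)), (-70, np.float64(60.5)), (-50, np.float64(60.4)), (-30, np.float64(59.8)), (-10, np.float64(59.7)), (10, np.float64(59.9)), (30, np.float64(59.8)), (50, np.float64(60.5)), (70, np.float64(60.0))]
scene plate x [-39.1  26.5] y [-76.5  81.1] [(-32, np.float64(60.4)), (-24, np.float64(60.8)), (-16, np.float64(61.2)), (-8, np.float64(61.0)), (0, np.float64(60.8)), (8, np.float64(61.0)), (16, np.float64(61.0)), (24, np.float64(60.7)), (32, np.float64(57.8))] [(-90, np.float64(61.0)), (-70, np.float64(61.3)), (-50, np.float64(60.8)), (-30, np.float64(60.9)), (-10, np.float64(60.7)), (10, np.float64(60.8)), (30, np.float64(60.9)), (50, np.float64(60.7)), (70, np.float64(61.0))]
top fit circle x,z,R [ -0.  128.4] 18.1 red ang 1.0 red x 0.2 upr x [np.float64(-0.02), np.float64(-0.35)]
scene fit circle x,z,R [  0.  127.5] 19.7 red ang -0.9 red x -0.31 upr x [np.float64(-0.86), np.float64(-1.54)]
```

View pics/k.png

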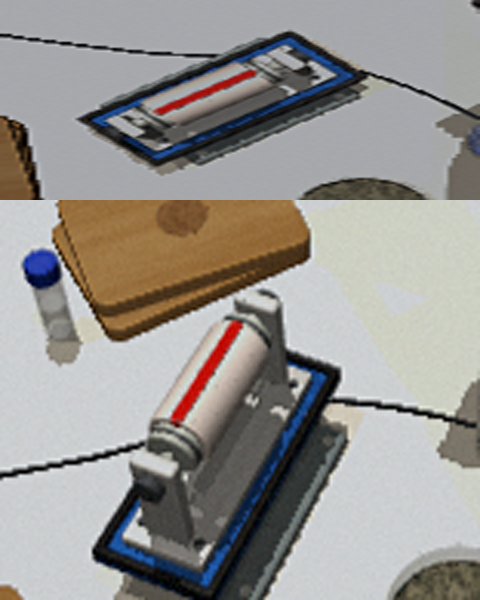

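The picture shows the frame flat inside the rim. The red line is on top at about 1° ± 2° in both views, and the arm is clear. Handing in.

```bash
python3 -c "
from h import *
print(close_job())"
```

```text
the job is handed in; nothing more can be done
None
```

The job is handed in: the frame sits flat inside the stand's rim, released, with the red line within about 2° of straight up by the cameras; partway through the turning it slid onto the far rim, so I lifted and re-seated it before the last turn, and I saw none of the vial, jar or dishes moved but did not re-measure them.

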